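Lock the stone boxes away in the goldsmith's strongbox

TASK

Put the stone boxes away for the night: set the strongbox's three dials, from left to right, to 3, 6 and 4, and open its lid wide. Turn every stone box upside down, base and lid held together so that it never falls open and the stones come to lie on the clear lid, and stack them squarely in one pile on the strongbox's floor. Then shut the lid fully and turn at least one dial a full number or more off the code so that the strongbox is locked; leave everything else on the bench where it is.

Things in the scene. Friction and masses are not known exactly. Their poses are not given: they have to be found in the camera images.
- strongbox: grey steel strongbox, 210 (x) x 228 (y) x 116 mm, fixed to the bench; origin under its centre, its front (-x side) faces the robot. The front 64 mm is the lock case: on its steel deck, 116 mm up, three dials stand in a row along y. The rest is a well under a hinged lid
- well_floor (a point): point on the well's felt floor (strongbox x 34 mm, y 0, z 6 mm), a good centre for the pile; axes as the strongbox. Inside, the well runs over strongbox x -41 to 101 mm, y -110 to 110 mm; rim 112 mm above the bench, walls 4 mm. Three hooks under the lid hang 20 mm down along its front edge (x -40 to -29 mm when shut): keep the pile clear of them
- lid (a joint): strongbox lid, steel plate 142 x 228 x 4 mm, 0.45 kg, hinged on its far (+x) edge: 0 shut, stops at 1.95 rad open. A stiff friction hinge, stays at any angle; lifting takes about 7 N at the handle. It can rise, and shut fully, only while all three dials stand on the code; shut, any dial turned off the code locks it
- lid_handle (a point): middle of the lid's handle, a round steel bar 10 mm thick, 84 mm long along y, its centre 40 mm above the lid's top face, 22 mm behind the lid's front edge, 122 mm in front of the hinge line and 42 mm above it when shut. The bar can turn in the fingers as the lid swings
- lid_hinge (a point): middle of the lid's hinge line, fixed to the strongbox (114 mm above the bench); the line runs along the strongbox's y
- dial_left (a joint): left (+y, as the robot sees it) dial: angle in rad, 0 = pointer at the thick mark at the far (+x) side, grows clockwise seen from above, 0.628 rad for each of the ten marks 0 to 9 (so number n is n x 0.628), stops at 0 and at 9 (5.655). About 0.05 N m of friction; stays where it is left
- dial_left_grip (a point): centre of the top of the left dial's grip ridge, 144 mm above the bench. The ridge is 36 mm long, 11 mm wide and 20 mm high, on a round skirt 38 mm across and 8 mm high; its x axis runs along the ridge and points where the dial's white pointer line is. The dials stand 72 mm apart, 26 mm in front of the lid's edge
- dial_middle (a joint): middle dial: angle in rad, 0 = pointer at the thick mark at the far (+x) side, grows clockwise seen from above, 0.628 rad for each of the ten marks 0 to 9 (so number n is n x 0.628), stops at 0 and at 9 (5.655). About 0.05 N m of friction; stays where it is left
- dial_middle_grip (a point): centre of the top of the middle dial's grip ridge, 144 mm above the bench. The ridge is 36 mm long, 11 mm wide and 20 mm high, on a round skirt 38 mm across and 8 mm high; its x axis runs along the ridge and points where the dial's white pointer line is. The dials stand 72 mm apart, 26 mm in front of the lid's edge
- dial_right (a joint): right (-y) dial: angle in rad, 0 = pointer at the thick mark at the far (+x) side, grows clockwise seen from above, 0.628 rad for each of the ten marks 0 to 9 (so number n is n x 0.628), stops at 0 and at 9 (5.655). About 0.05 N m of friction; stays where it is left
- dial_right_grip (a point): centre of the top of the right dial's grip ridge, 144 mm above the bench. The ridge is 36 mm long, 11 mm wide and 20 mm high, on a round skirt 38 mm across and 8 mm high; its x axis runs along the ridge and points where the dial's white pointer line is. The dials stand 72 mm apart, 26 mm in front of the lid's edge
- stonebox1: stone box 1 (may be absent): square hinged box 60 x 60 x 34 mm, 80 g: black base 20 mm high with white foam and stones, clear lid 14 mm high, flush with the base on all sides. Origin under the centre of the base, z from base to lid (up at the start), lid hinge on its +x edge
- stonebox1_lid (a joint): lid of stone box 1: 0 shut, to 2.6 rad open; a loose hinge without catch: turned over, it flops open unless lid and base are held together; standing on its side it stays shut, surest with the hinge on top
- stonebox2: stone box 2 (may be absent): square hinged box 60 x 60 x 34 mm, 80 g: black base 20 mm high with white foam and stones, clear lid 14 mm high, flush with the base on all sides. Origin under the centre of the base, z from base to lid (up at the start), lid hinge on its +x edge
- stonebox2_lid (a joint): lid of stone box 2: 0 shut, to 2.6 rad open; a loose hinge without catch: turned over, it flops open unless lid and base are held together; standing on its side it stays shut, surest with the hinge on top
- stonebox3: stone box 3 (may be absent): square hinged box 60 x 60 x 34 mm, 80 g: black base 20 mm high with white foam and stones, clear lid 14 mm high, flush with the base on all sides. Origin under the centre of the base, z from base to lid (up at the start), lid hinge on its +x edge
- stonebox3_lid (a joint): lid of stone box 3: 0 shut, to 2.6 rad open; a loose hinge without catch: turned over, it flops open unless lid and base are held together; standing on its side it stays shut, surest with the hinge on top
- ring_clamp: bystander: wooden ring clamp, 115 x 27 x 19 mm, lying; to be left alone
- bench_block: bystander: steel bench block, 75 x 75 x 18 mm; to be left alone
- hammer: bystander: hammer lying, 230 mm long; to be left alone
- needle_file: bystander: needle file with a wooden handle, lying, 170 mm long; to be left alone
- wire_spool: bystander: spool of copper wire, 48 mm across, 22 mm high; to be left alone
- pliers: bystander: pliers with blue handles, lying, 130 mm long; to be left alone
- solder_dish: bystander: terracotta soldering dish, 80 mm across, 30 mm high; to be left alone
Mind the look-alikes: they are no part of the job. Leave any red or yellow look-alike of the stonebox3 alone.

How it is judged:
On the way, in this order (a step that is already met when the one before it is completed fails the run):
1. with the lid still shut, all three dials stand on the code 3-6-4 (each within 0.15 rad) (value of joint dial_left between 1.7349 and 2.0349 rad and value of joint dial_middle between 3.6198 and 3.9198 rad and value of joint dial_right between 2.3632 and 2.6632 rad and value of joint lid below 0.05 rad), for 0.2 s.
2. the strongbox lid is opened wide (beyond 1.2 rad) (value of joint lid above 1.2 rad), for 0.2 s.
At the end, for the whole second after the job is handed in: every stone box lies in the strongbox's well, upside down (within 0.17 rad), shut (lid under 0.1 rad) and at rest, all in one pile (centres within 18 mm of one another seen from above); the strongbox lid is shut (under 0.03 rad) and at least one dial is 0.45 rad or more off its code number (angle between each of stonebox1, stonebox2, stonebox3's own z axis and vertical above 2.97 rad and value of joint each of stonebox1_lid, stonebox2_lid, stonebox3_lid below 0.1 rad and linear speed of each of stonebox1, stonebox2, stonebox3 below 0.02 m/s and x of stonebox1 in the frame of strongbox between -0.03 and 0.095 m and y of stonebox1 in the frame of strongbox between -0.1 and 0.1 m and z of each of stonebox1, stonebox2, stonebox3 in the frame of strongbox below 0.114 m and x of stonebox2 in the frame of strongbox between -0.03 and 0.095 m and y of stonebox2 in the frame of strongbox between -0.1 and 0.1 m and x of stonebox3 in the frame of strongbox between -0.03 and 0.095 m and y of stonebox3 in the frame of strongbox between -0.1 and 0.1 m and horizontal distance between stonebox1 and stonebox2 below 0.018 m and horizontal distance between each of stonebox1, stonebox2 and stonebox3 below 0.018 m and value of joint lid below 0.03 rad and (value of joint dial_left below 1.4349 rad or value of joint dial_left above 2.3349 rad or value of joint dial_middle below 3.3198 rad or value of joint dial_middle above 4.2198 rad or value of joint dial_right below 2.0632 rad or value of joint dial_right above 2.9632 rad)); the robot touches nothing.
It fails at once if a stone box falls open (its lid beyond 0.9 rad), spilling the stones (value of joint any of stonebox1_lid, stonebox2_lid, stonebox3_lid above 0.9 rad).
It fails at once if another thing on the bench (ring clamp, bench block, hammer, needle file, wire spool, pliers or soldering dish) is moved more than 6 cm (distance of any of ring_clamp, bench_block, hammer, needle_file, wire_spool, pliers, solder_dish from where it was at the start of the episode above 0.06 m).
Of stonebox1, stonebox2, stonebox3 only 2 to 3 are there at a start; the rules pass over those that are not, and their reading is None.
At some moment in a run one of stonebox1, stonebox2, stonebox3 may be knocked a few centimetres aside while the robot is not near it.
It also fails if it takes over 210 s, if anything falls off the work surface, if the arm or the gripper's body presses on something with over 40 N, if the wrist force passes 120 N, or if a joint passes its speed limit or range.

ROBOT

A 7-joint arm with a two-finger parallel gripper is mounted at the origin on the work surface. World frame = base frame: x ahead of the robot, y to its left, z up, the work surface at z = 0. Lengths are in m, angles in rad, forces in N, time in s.
With the tool pointing down it reaches from about 0.4 to 0.875 m from the base axis. Payload 6.5 kg.
Tool frame: the origin (TCP) lies at the very end of the fingers, on their centre line; the grasp point (between the pads) lies 19 mm behind it; z points along the fingers, y is the direction in which the jaws open and shut (so a half turn about z gives the same grasp; the last joint's range is limited). The gripper opens to 88 mm and grips with 3 to 60 N. Pads are 18 mm wide; open, the fingers measure 123 mm over their backs; the gripper's body (75 mm by 187 mm) begins 45 mm behind the grasp point.
Start: joints at [1.17, 0.536, -0.004, 1.538, 0.003, 1.067, -0.071], TCP at [0.214, -0.614, 0.239] pointing down, gripper open.
Joint ranges: [-2.7, 2.7], [-0.37, 2.16], [-1.27, 1.26], [0.24, 2.4], [-1.31, 4.45], [0.19, 1.91], [-2.76, 2.76]. Speed limits (rad/s): [2.39, 2.39, 3.14, 3.14, 3.14, 3.14, 3.14].

INTERFACE

Orientations are given as a unit quaternion [x, y, z, w].
In Python, from bench import ctrl gives the robot as it stands.
- The arm moves only by the tool drive_tool, never from a script. Its argument "steps" is a list of rows, each a list of 5 numbers: the shift along the tool's x, y, z in cm, then the turn about the tool's z in rad, then the opening in per cent of the stroke, from 0 (shut) to 100 (fully open). In form: [[x, y, z, twist, grip], ...]. A call has 1 to 10 rows; each row is the pose to reach, as a shift and turn from the pose measured when the call began, along the tool's axes at that moment; what a row does not reach only later rows make up. A row lasts 1/8 s, in which the tool goes at most 62.5 mm and 10.7 degrees, less where a joint would pass 70% of its speed; a pose out of reach is approached as far as the arm can. A call with a gripper value outside its range is refused whole. The fingers move at their own pace and stop on an object; "force" is the grip in N (left out, the last holds). Time passes only in rows, so rows that repeat a pose let the fingers close. It gives the time, the measured TCP pose, the force and the opening at its end, in the units of the state.
- ctrl.get_obs(): the state, without advancing time (a new reading comes with each control period).
- ctrl.camera(name): name is "side" or "top"; returns a dict with "img" (400x640x3 uint8, red, green, blue), "fx", "fy", "cx", "cy" (pixels), "dist" ([k1, k2, p1, p2, k3] as OpenCV has them; the pictures are not rectified), "position" and "rotation" of the camera in the world. Camera axes: x right, y down, z forward; pixel columns grow to the right and rows downward; lengths in m; the calibration is good to about 2 mm. A picture is of the moment at which its call begins. There is no depth.
- ctrl.job_done(): hands the job in, once; it reports no verdict.
Trained networks look in the newest picture that a camera, given by its name, has taken for a name from the list of things; names that differ only in an ending like _2 or _b are one class to them, and where a whole thing is asked for, a point or a joint stands for the part that bears it (a point fixed in the world has none). Each returns a list of dicts, best first, with "p" (0 to 1); they miss things now and then, are a little off and sometimes report something else, mostly with a low value. They report only what shows in the picture. A call takes as long as a camera call. They do not tell look-alikes from the thing itself.
- ctrl.masks_of(camera, name): "mask" (400x640 bool, what is visible of it) and "pixel" ([column, row] in pixels, amid what is visible of it).
- ctrl.spot_point(camera, name): "pixel" ([column, row] in pixels: a listed point, or the origin of a listed thing).
The state is a dict: "time": time; "q": joint angles; "dq": joint speeds; "effort": joint torques, N m; "ee_pos": TCP position; "ee_rot": TCP orientation; "contact_force": force on the tool from outside, world axes, zero at the start; "moment": the same for the moment, N m; "finger_gap": finger opening in m.
Only numpy, scipy, OpenCV 4.12 (cv2) and the standard library are available. Lean on these libraries where they do the work, as an engineer would, in place of code of your own. Each camera call takes 0.05 s, during which the arm holds its last target.

## Working session

There is one attempt and no reset: what is moved stays moved. The work goes in short steps, Python scripts to look and compute and a tool call to move; the robot and the scene stay as the last step left them, time stands still between calls to the robot, and variables do not carry over. Pictures are saved under pics/ and viewed, and the job is handed in when it is done.

Besides the shell and the picture viewer there is one more tool, called after "Request:" as a command line: name --pt "numbers of a row" for each row, then --argument value for the rest. drive_tool: Moves the arm, as the interface text tells. Its arguments: {"type":"object","properties":{"steps":{"type":"array"},"force":{"type":"number"}},"required":["steps"]}

```bash
ls; mkdir -p pics
cat > h.py <<'E'
from bench import ctrl
import numpy as np, cv2
from scipy.spatial.transform import Rotation as R
def cam(n,f=None):
    c=ctrl.camera(n)
    if f: cv2.imwrite('pics/'+f,c['img'][:,:,::-1])
    return c
def KM(c): return np.array([[c['fx'],0,c['cx']],[0,c['fy'],c['cy']],[0,0,1.]])
def rot(c):
    r=np.array(c['rotation'])
    return r if r.shape==(3,3) else R.from_quat(r).as_matrix()
def ray(c,px):
    p=cv2.undistortPoints(np.array([[px]],float),KM(c),np.array(c['dist'],float))[0,0]
    return rot(c)@np.array([p[0],p[1],1.])
def atz(c,px,z):
    d=ray(c,px);o=np.array(c['position']);return o+d*(z-o[2])/d[2]
def proj(c,P):
    r=rot(c);t=-r.T@np.array(c['position'])
    return cv2.projectPoints(np.array(P,float).reshape(-1,1,3),cv2.Rodrigues(r.T)[0],t,KM(c),np.array(c['dist'],float))[0][:,0]
def tri(c1,p1,c2,p2):
    d1=ray(c1,p1);d2=ray(c2,p2);d1/=np.linalg.norm(d1);d2/=np.linalg.norm(d2)
    o1=np.array(c1['position']);o2=np.array(c2['position'])
    s=np.linalg.lstsq(np.c_[d1,-d2],o2-o1,rcond=None)[0]
    a=o1+s[0]*d1;b=o2+s[1]*d2
    return (a+b)/2,np.linalg.norm(a-b)
def crop(c,x0,y0,x1,y1,s,f):
    im=c['img'][y0:y1,x0:x1,::-1]
    cv2.imwrite('pics/'+f,cv2.resize(im,None,fx=s,fy=s,interpolation=cv2.INTER_CUBIC))
E
python3 - <<'E'
from h import *
np.set_printoptions(precision=4,suppress=True)
o=ctrl.get_obs();print(o)
for n in('top','side'):
    c=cam(n,n+'0.png');print(n,c['position'],c['rotation'],c['fx'],c['dist'])
    for k in['strongbox','stonebox1','stonebox2','stonebox3','lid','dial_left']:
        print(k,[(round(m['p'],2),m['pixel']) for m in ctrl.masks_of(n,k)])
    for k in['strongbox','well_floor','lid_handle','lid_hinge','dial_left_grip','dial_middle_grip','dial_right_grip','stonebox1','stonebox2','stonebox3']:
        print(k,[(round(m['p'],2),np.round(m['pixel'],1)) for m in ctrl.spot_point(n,k)])
E
```

```text
pics
{'time': 0.0, 'q': array([ 1.1698,  0.5371, -0.0044,  1.5389,  0.0026,  1.0673, -0.0712]), 'dq': array([-0.0006,  0.0011,  0.0016, -0.0004, -0.0005,  0.0006,  0.0001]), 'effort': array([ -0.0008, -57.0979,   0.9914, -25.1601,  -0.0561,   0.0179,
         0.0002]), 'ee_pos': array([ 0.2134, -0.6133,  0.2379]), 'ee_rot': array([ 0.986 ,  0.1667, -0.0002, -0.0008]), 'contact_force': array([-0.5628,  0.303 ,  0.3904]), 'moment': array([-0.01  ,  0.0139,  0.0602]), 'finger_gap': 0.08801366676727973}
top [0.3874 0.0796 1.3438] [-0.695   0.7155 -0.0415  0.0574] 433.0456545548534 [-0.0324  0.      0.      0.      0.    ]
strongbox [(0.73, [418.7, 214.1]), (0.46, [313.4, 238.4])]
stonebox1 [(0.9, [314.0, 236.6]), (0.85, [277.5, 270.9]), (0.72, [227.7, 210.2]), (0.64, [336.9, 277.0]), (0.53, [241.9, 259.8])]
stonebox2 [(0.9, [314.0, 236.6]), (0.85, [277.5, 270.9]), (0.72, [227.7, 210.2]), (0.64, [336.9, 277.0]), (0.53, [241.9, 259.8])]
stonebox3 [(0.9, [314.0, 236.6]), (0.85, [277.5, 270.9]), (0.72, [227.7, 210.2]), (0.64, [336.9, 277.0]), (0.53, [241.9, 259.8])]
lid [(0.78, [421.0, 206.9
[... 1655 characters left out ...]
46, array([411.1, 259.3]))]
dial_left_grip [(0.61, array([292.6, 281.1]))]
dial_middle_grip [(0.81, array([305.4, 316.4])), (0.67, array([292.2, 281. ]))]
dial_right_grip [(0.65, array([317.7, 350.7]))]
stonebox1 [(0.92, array([226.3, 293.8])), (0.84, array([270.6, 249.9])), (0.76, array([274.9, 193.4])), (0.69, array([217.4, 238.3])), (0.54, array([399.5, 301.9]))]
stonebox2 [(0.92, array([226.3, 293.8])), (0.84, array([270.6, 249.9])), (0.76, array([274.9, 193.4])), (0.69, array([217.4, 238.3])), (0.54, array([399.5, 301.9]))]
stonebox3 [(0.92, array([226.3, 293.8])), (0.84, array([270.6, 249.9])), (0.76, array([274.9, 193.4])), (0.69, array([217.4, 238.3])), (0.54, array([399.5, 301.9]))]
```

View pics/top0.png

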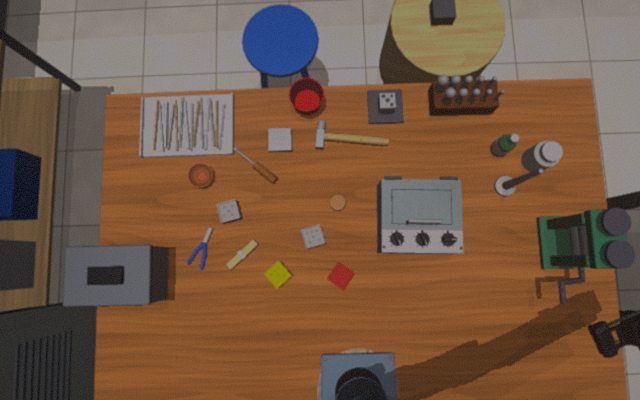

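View pics/side0.png

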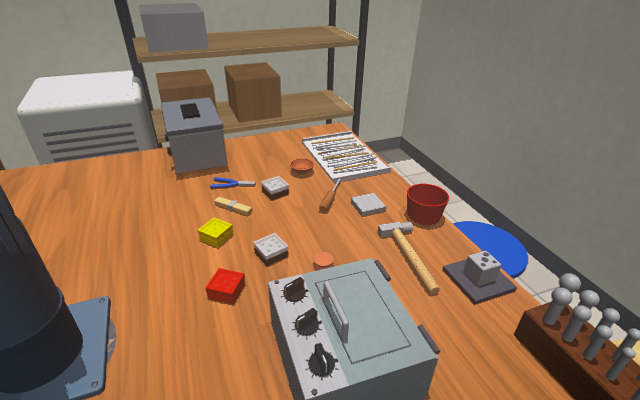

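Run:
```python
from h import *
np.set_printoptions(precision=4,suppress=True)
t=cam('top');s=cam('side')
crop(t,370,165,475,265,6,'c_top_sb.png')
crop(t,200,190,350,300,5,'c_top_boxes.png')
crop(s,255,255,450,400,4,'c_side_sb.png')
crop(s,190,160,320,310,4,'c_side_boxes.png')
for k,z in [('dial_left_grip',.144),('dial_middle_grip',.144),('dial_right_grip',.144),('lid_handle',.156),('lid_hinge',.114)]:
    for n,c in(('top',t),('side',s)):
        print(k,n,[(round(m['p'],2),np.round(m['pixel'],1),atz(c,m['pixel'],z)[:2]) for m in ctrl.spot_point(n,k)])
# boxes: origin at z=0
for n,c in(('top',t),('side',s)):
    print(n,[(round(m['p'],2),np.round(m['pixel'],1),atz(c,m['pixel'],0)[:2]) for m in ctrl.spot_point(n,'stonebox1')])
```

```text
dial_left_grip top [(0.71, array([394.8, 237.6]), array([ 0.4415, -0.1076]))]
dial_left_grip side [(0.72, array([293.2, 279.8]), array([ 0.4413, -0.1102]))]
dial_middle_grip top [(0.51, array([427. , 236.5]), array([ 0.4419, -0.1963]))]
dial_middle_grip side [(0.93, array([303.5, 315. ]), array([ 0.4328, -0.1875])), (0.44, array([341. , 357.9]), array([ 0.4573, -0.2766])), (0.32, array([303.4, 168.9]), array([0.5866, 0.2468]))]
dial_right_grip top [(0.73, array([415.6, 216. ]), array([ 0.4995, -0.1682])), (0.44, array([447.9, 234.3]), array([ 0.4462, -0.2541]))]
dial_right_grip side []
lid_handle top [(0.91, array([423.6, 222.2]), array([ 0.4807, -0.1866]))]
lid_handle side [(0.95, array([335. , 303.7]), array([ 0.4836, -0.1933]))]
lid_hinge top [(0.69, array([417.5, 181. ]), array([ 0.603 , -0.1858]))]
lid_hinge side [(0.67, array([399. , 302.1]), array([ 0.6047, -0.1957]))]
top [(0.96, array([336.2, 275.2]), array([0.3386, 0.0544])), (0.83, array([226.8, 211.2]), array([0.5457, 0.3911])), (0.64, array([315.9, 239.2]), array([0.4502, 0.1135])), (0.64, array([278.3, 274.9]), array([0.3442, 0.2319]))]
side [(0.93, array([273.9, 192.1]), array([0.5409, 0.3836])), (0.81, array([214.1, 238.7]), array([0.3405, 0.2279])), (0.63, array([227.5, 293.1]), array([0.3385, 0.036 ])), (0.62, array([271.1, 253.1]), array([0.4601, 0.1261])), (0.17, array([235.3, 210.8]), array([0.4143, 0.3286]))]
```

View pics/c_top_sb.png

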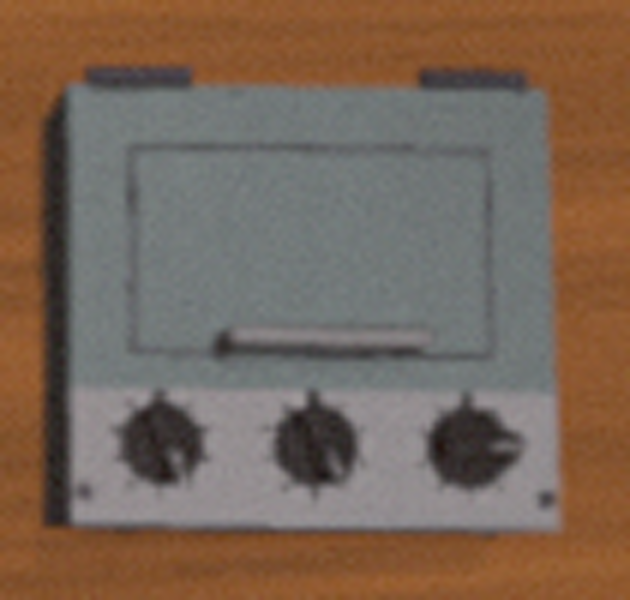

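View pics/c_side_sb.png

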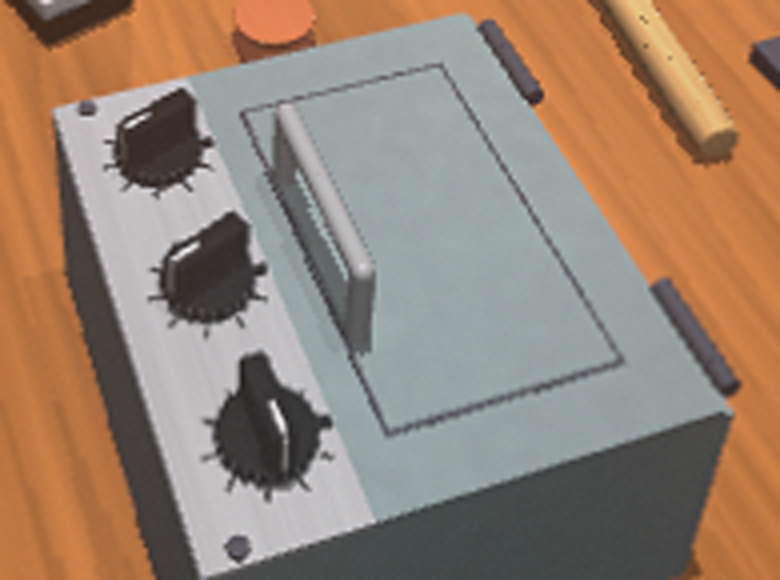

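View pics/c_top_boxes.png

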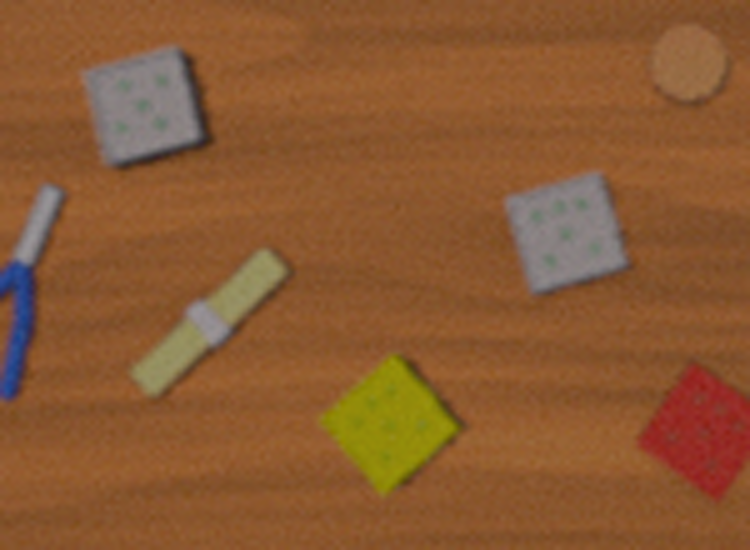

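View pics/c_side_boxes.png

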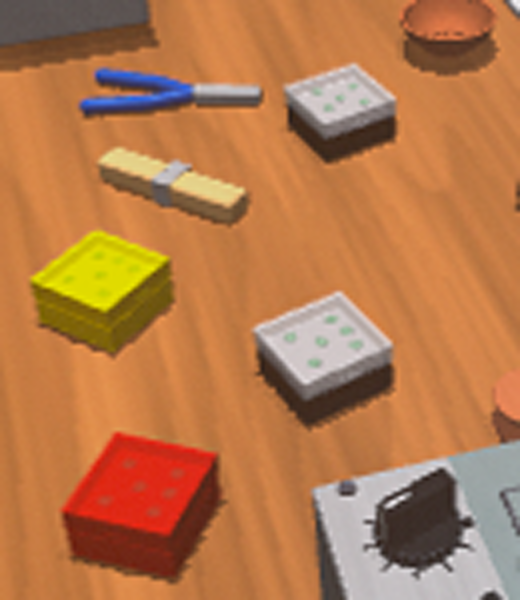

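Run:
```python
from h import *
from scipy.optimize import least_squares
np.set_printoptions(precision=4,suppress=True)
t=cam('top');s=cam('side')
L=np.array([[-.105,.114,.116],[-.105,-.114,.116],[.105,.114,.116],[.105,-.114,.116]])
pt=np.array([[381.7,252.5],[463.3,252.8],[381.3,179.2],[460.8,180]])
ps=np.array([[268.75,283],[305.75,399.5],[371.25,258.5],[437.5,358]])
def W(p,L):
    c,s_=np.cos(p[2]),np.sin(p[2]);return np.c_[p[0]+c*L[:,0]-s_*L[:,1],p[1]+s_*L[:,0]+c*L[:,1],L[:,2]]
for use in('t','s','ts'):
    f=lambda p:np.r_[(proj(t,W(p,L))-pt).ravel() if 't' in use else [],(proj(s,W(p,L))-ps).ravel() if 's' in use else []]
    r=least_squares(f,[.52,-.19,0],loss='soft_l1');print(use,r.x,f(r.x))
p=r.x
D=np.array([[-.067,.072,.144],[-.067,0,.144],[-.067,-.072,.144],[-.019,0,.156],[.103,0,.114]])
print(W(p,D));print(proj(t,W(p,D)),proj(s,W(p,D)))
crop(s,240,220,305,270,12,'bA_s.png');crop(s,250,170,300,205,14,'bB_s.png')
crop(t,295,218,335,258,15,'bA_t.png')
crop(t,375,225,470,250,8,'d_t.png')
```

```text
t [ 0.5024 -0.1916 -0.0391] [ 0.1425  0.0833 -0.0154  0.5469 -0.1015 -0.2176 -0.0281 -0.4054]
s [ 0.5038 -0.1918 -0.0405] [-1.4477 -0.6856 -0.8398  1.1387  1.3108 -0.7071  1.3088 -0.7695]
ts [ 0.5031 -0.1917 -0.0392] [ 0.1847 -0.1602  0.0211  0.3073 -0.0566 -0.4503  0.0109 -0.6342 -1.8938
 -0.5563 -1.2071  1.3053  0.8749 -0.6885  0.9157 -0.7929]
[[ 0.4389 -0.1171  0.144 ]
 [ 0.4361 -0.1891  0.144 ]
 [ 0.4333 -0.261   0.144 ]
 [ 0.4841 -0.191   0.156 ]
 [ 0.606  -0.1957  0.114 ]]
[[398.3157 238.4398]
 [424.5239 238.6826]
 [450.7363 238.916 ]
 [425.1154 220.9075]
 [420.8862 179.8643]] [[293.1678 282.9509]
 [305.8588 315.1777]
 [321.1182 354.0003]
 [334.7167 302.5254]
 [399.6276 301.9062]]
```

View pics/bA_s.png

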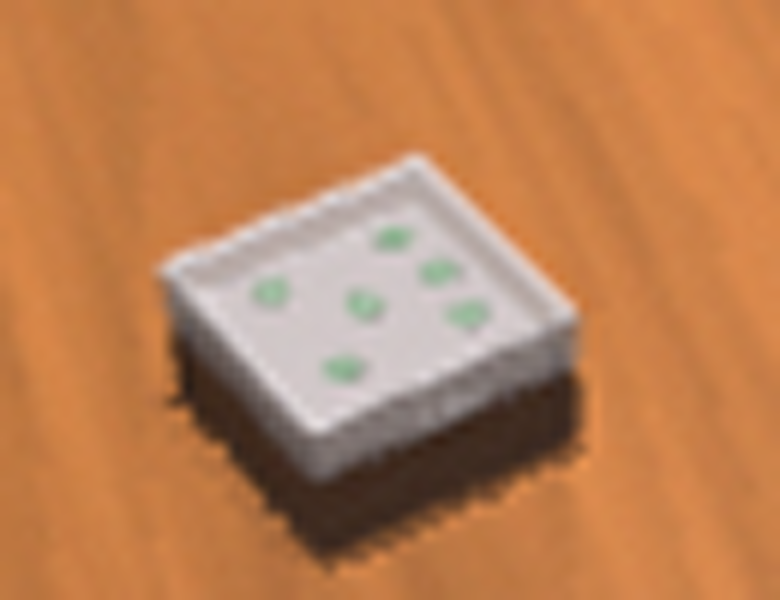

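View pics/bB_s.png

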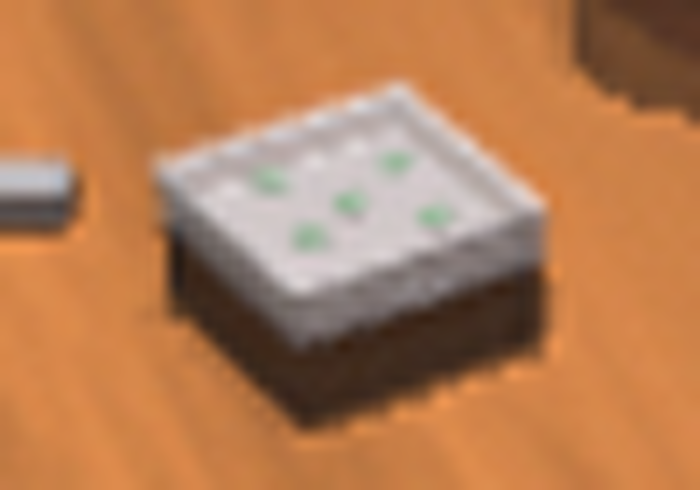

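View pics/bA_t.png

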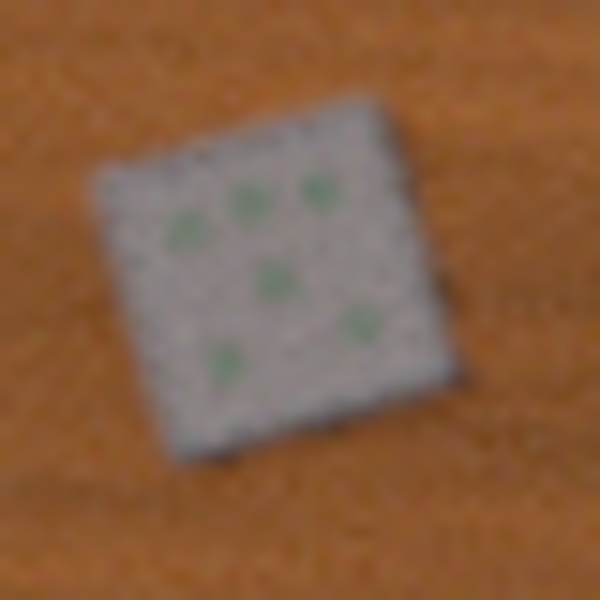

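View pics/d_t.png

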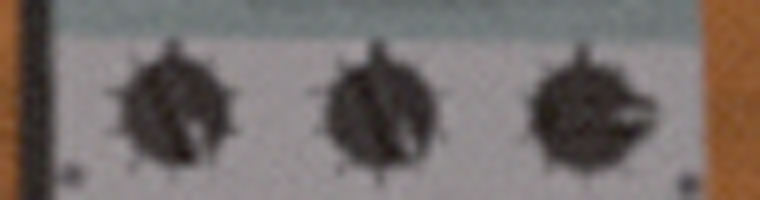

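```bash
cat >> h.py <<'E'
def pose():
    o=ctrl.get_obs();M=R.from_quat(o['ee_rot']).as_matrix();p=np.array(o['ee_pos'])
    psi=np.arctan2(M[1,0],M[0,0]);return o,p,M,psi
def plan(x,y,z,psi=None):
    o,p,M,ps=pose()
    d=M.T@(np.array([x,y,z])-p)*100
    tw=0 if psi is None else -(psi-ps)
    print('t=%.2f p=%s psi=%.3f q1=%.2f q7=%.2f gap=%.4f tiltz=%s'%(o['time'],p.round(4),ps,o['q'][0],o['q'][6],o['finger_gap'],M[:,2].round(3)),'ROW',d.round(2),round(tw,3))
SB=np.array([.5031,-.1917,-.0392])
def sbw(x,y,z):
    c,s=np.cos(SB[2]),np.sin(SB[2]);return np.array([SB[0]+c*x-s*y,SB[1]+s*x+c*y,z])
E
python3 - <<'E'
from h import *
t=cam('top')
print(proj(t,[sbw(-.067,a,.124) for a in(.072,0,-.072)]))
plan(.439,-.117,.20,.50)
E
```

```text
[[397.1548192  238.770849  ]
 [422.93534496 239.01109319]
 [448.72099034 239.24211139]]
t=2.55 p=[ 0.2136 -0.6139  0.2387] psi=0.335 q1=1.17 q7=-0.07 gap=0.0881 tiltz=[-0. -0. -1.] ROW [ 37.62 -39.52   3.87] -0.165
```

Request:
drive_tool --pt "9.4 -9.9 1.0 -0.04 45" --pt "18.8 -19.8 2 -0.08 45" --pt "28.2 -29.6 3 -0.12 45" --pt "37.6 -39.5 3.9 -0.165 45" --pt "37.6 -39.5 3.9 -0.165 45" --pt "37.6 -39.5 3.9 -0.165 45" --pt "37.6 -39.5 3.9 -0.165 45" --pt "37.6 -39.5 3.9 -0.165 45" --pt "37.6 -39.5 3.9 -0.165 45" --pt "37.6 -39.5 3.9 -0.165 45"

```text
time: 3.8
ee_pos: [0.4403, -0.1136, 0.1999]
ee_rot: [0.968, 0.251, 0.001, -0.0]
contact_force: [-0.6, -0.1, -0.2]
finger_gap: 0.0397
```

Run:
```python
from h import *
plan(.439,-.117,.128,.50)
```

```text
t=3.80 p=[ 0.4403 -0.1136  0.1999] psi=0.507 q1=0.41 q7=-1.01 gap=0.0397 tiltz=[ 0.001  0.001 -1.   ] ROW [-0.29  0.24  7.19] 0.007
```

Request:
drive_tool --pt "-0.3 0.25 2 0 45" --pt "-0.3 0.25 5 0 45" --pt "-0.3 0.25 7.2 0 45" --pt "-0.3 0.25 7.2 0 45" --pt "-0.3 0.25 7.2 0 0" --pt "-0.3 0.25 7.2 0 0" --pt "-0.3 0.25 7.2 0 0" --pt "-0.3 0.25 7.2 0 0" --pt "-0.3 0.25 7.2 0 0" --force 12

```text
time: 4.92
ee_pos: [0.4396, -0.1172, 0.1285]
ee_rot: [0.968, 0.251, 0.001, -0.0]
contact_force: [-0.7, 0.2, 5.9]
finger_gap: 0.0107
```

Run:
```python
from h import *
plan(.439,-.117,.128,1.217)
print(ctrl.get_obs()['moment'])
t=cam('top');s=cam('side');crop(s,255,225,405,400,4,'g1.png')
```

```text
t=4.92 p=[ 0.4396 -0.1172  0.1285] psi=0.507 q1=0.38 q7=-1.06 gap=0.0107 tiltz=[ 0.002  0.001 -1.   ] ROW [-0.04 -0.05  0.05] -0.71
[0.0390438  0.14757943 0.05118693]
```

View pics/g1.png

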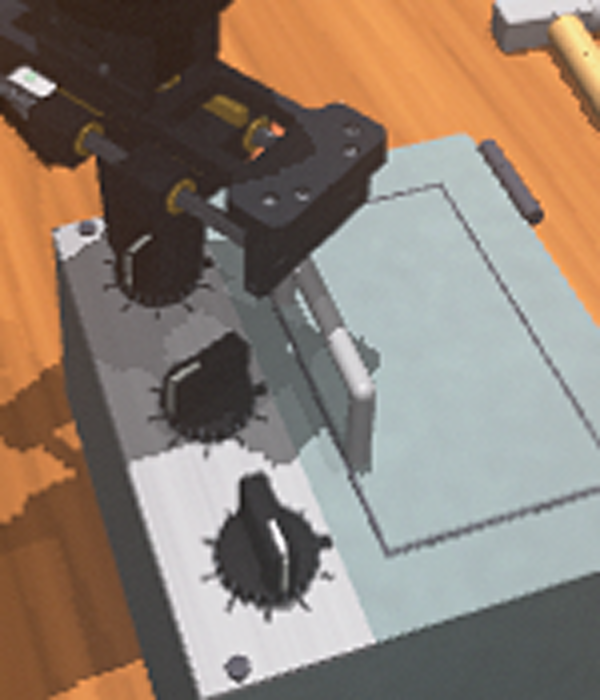

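Request:
drive_tool --pt "0 0 -0.05 -0.18 0" --pt "0 0 -0.05 -0.36 0" --pt "0 0 -0.05 -0.54 0" --pt "0 0 -0.05 -0.71 0" --pt "0 0 -0.05 -0.71 0" --pt "0 0 -0.05 -0.71 0"

```text
time: 5.78
ee_pos: [0.4403, -0.1178, 0.1287]
ee_rot: [0.821, 0.571, 0.002, 0.001]
contact_force: [4.8, -2.8, -10.1]
finger_gap: 0.0104
```

Run:
```python
from h import *
plan(.439,-.117,.128,1.217)
print(ctrl.get_obs()['moment'],ctrl.get_obs()['contact_force'])
s=cam('side');crop(s,255,225,405,400,4,'g2.png')
```

```text
t=5.78 p=[ 0.4403 -0.1178  0.1287] psi=1.214 q1=0.52 q7=-0.45 gap=0.0104 tiltz=[ 0.004  0.001 -1.   ] ROW [ 0.03 -0.15  0.07] -0.003
[-0.50048378 -1.03378549  0.00888915] [  4.84532731  -2.81029687 -10.06574931]
```

View pics/g2.png

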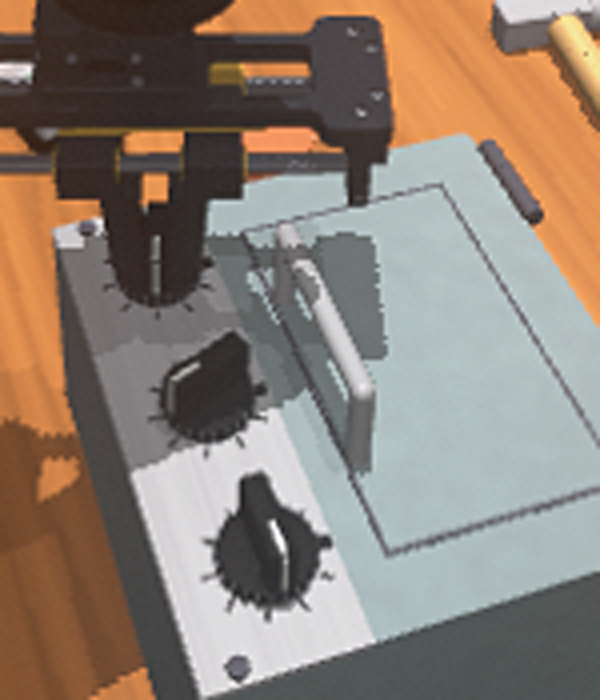

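Request:
drive_tool --pt "0 0 0 0 40" --pt "0 0 0 0 40" --pt "0 0 -1.5 0 40" --pt "0 0 -4 0 40" --pt "-3 1 -4 0.18 40" --pt "-6.8 2.1 -4 0.36 40" --pt "-6.8 2.1 -4 0.54 40" --pt "-6.8 2.1 -4 0.64 40" --pt "-6.8 2.1 -4 0.64 40" --pt "-6.8 2.1 -4 0.64 40"

```text
time: 7.08
ee_pos: [0.4363, -0.1888, 0.1692]
ee_rot: [0.959, 0.284, 0.002, 0.0]
contact_force: [0.2, -0.2, -1.1]
finger_gap: 0.0354
```

Run:
```python
from h import *
x=sbw(-.067,0,0);plan(x[0],x[1],.128,.57)
```

```text
t=7.08 p=[ 0.4363 -0.1888  0.1692] psi=0.577 q1=0.56 q7=-0.82 gap=0.0354 tiltz=[ 0.005  0.001 -1.   ] ROW [-0.05  0.01  4.12] 0.007
```

Down, grip, turn to ψ = -0.667 (twist +1.245).

Request:
drive_tool --pt "0 0 2 0 40" --pt "0 0 4.1 0 40" --pt "0 0 4.1 0 40" --pt "0 0 4.1 0 0" --pt "0 0 4.1 0 0" --pt "0 0 4.1 0 0" --pt "0 0 4.1 0 0" --force 12

```text
time: 7.95
ee_pos: [0.4371, -0.1889, 0.1289]
ee_rot: [0.959, 0.284, 0.003, 0.001]
contact_force: [-0.4, 1.0, 6.1]
finger_gap: 0.0105
```

Run:
```python
from h import *
x=sbw(-.067,0,0);plan(x[0],x[1],.128,-.667)
s=cam('side');crop(s,255,225,405,400,3,'g3.png')
```

```text
t=7.95 p=[ 0.4371 -0.1889  0.1289] psi=0.577 q1=0.54 q7=-0.85 gap=0.0105 tiltz=[ 0.006 -0.    -1.   ] ROW [-0.09 -0.04  0.09] 1.244
```

View pics/g3.png

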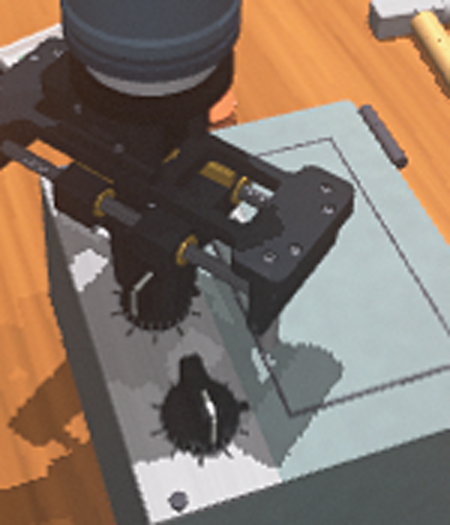

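Request:
drive_tool --pt "0 0 0 0.18 0" --pt "0 0 0 0.36 0" --pt "0 0 0 0.54 0" --pt "0 0 0 0.72 0" --pt "0 0 0 0.9 0" --pt "0 0 0 1.08 0" --pt "0 0 0 1.244 0" --pt "0 0 0 1.244 0" --pt "0 0 0 1.244 0" --pt "0 0 0 1.244 0"

```text
time: 9.25
ee_pos: [0.4371, -0.188, 0.1289]
ee_rot: [0.945, -0.326, 0.002, -0.001]
contact_force: [-1.0, 5.7, 3.9]
finger_gap: 0.0112
```

Run:
```python
from h import *
x=sbw(-.067,0,0);plan(x[0],x[1],.128,-.667)
x=sbw(-.067,-.072,0);plan(x[0],x[1],.170,1.5)
print(ctrl.get_obs()['moment'],ctrl.get_obs()['contact_force'])
s=cam('side');crop(s,255,225,405,400,3,'g4.png')
```

```text
t=9.25 p=[ 0.4371 -0.188   0.1289] psi=-0.664 q1=0.29 q7=-1.90 gap=0.0112 tiltz=[ 0.006  0.001 -1.   ] ROW [-0.01  0.15  0.09] 0.003
t=9.25 p=[ 0.4371 -0.188   0.1289] psi=-0.664 q1=0.29 q7=-1.90 gap=0.0112 tiltz=[ 0.006  0.001 -1.   ] ROW [ 4.22  5.97 -4.12] -2.164
[ 1.23570225  0.10740729 -0.01768894] [-1.03541136  5.70596726  3.8744147 ]
```

View pics/g4.png

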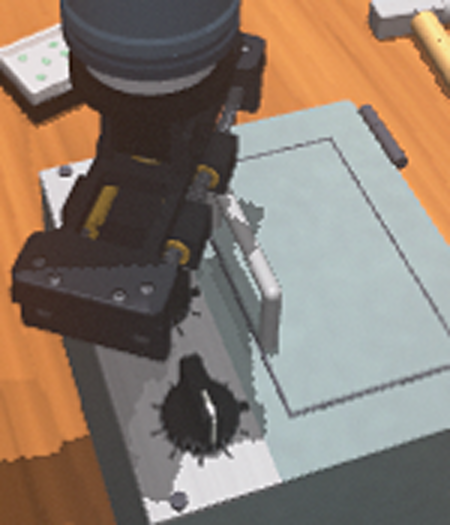

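Request:
drive_tool --pt "0 0 0 0 40" --pt "0 0 0 0 40" --pt "0 0 -1.5 0 40" --pt "0 0 -4.1 0 40" --pt "2 3 -4.1 -0.18 40" --pt "4.2 6 -4.1 -0.36 40" --pt "4.2 6 -4.1 -0.54 40" --pt "4.2 6 -4.1 -0.72 40" --pt "4.2 6 -4.1 -0.9 40" --pt "4.2 6 -4.1 -1.08 40"

```text
time: 10.55
ee_pos: [0.4331, -0.2618, 0.1709]
ee_rot: [0.978, 0.209, 0.003, 0.001]
contact_force: [0.3, 0.5, -1.4]
finger_gap: 0.035
```

Run:
```python
from h import *
x=sbw(-.067,-.072,0);plan(x[0],x[1],.170,1.5)
t=cam('top');s=cam('side');crop(s,255,225,405,400,4,'g5.png');crop(t,370,165,475,265,6,'g5t.png')
```

```text
t=10.55 p=[ 0.4331 -0.2618  0.1709] psi=0.422 q1=0.61 q7=-0.78 gap=0.0350 tiltz=[ 0.006  0.    -1.   ] ROW [ 0.05 -0.06  0.09] -1.078
```

View pics/g5.png

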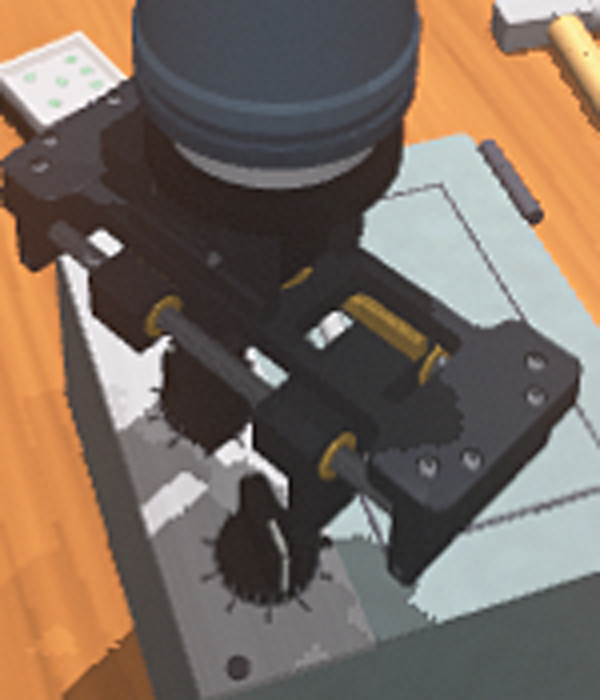

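Request:
drive_tool --pt "0 0 0 -0.18 40" --pt "0 0 0 -0.36 40" --pt "0 0 0 -0.54 40" --pt "0 0 0 -0.72 40" --pt "0 0 0 -0.9 40" --pt "0 0 0 -1.078 40" --pt "0 0 0 -1.078 40" --pt "0 0 2 -1.078 40" --pt "0 0 4.3 -1.078 40" --pt "0 0 4.3 -1.078 40"

```text
time: 11.9
ee_pos: [0.4323, -0.2613, 0.1268]
ee_rot: [0.735, 0.678, 0.002, 0.001]
contact_force: [1.2, 0.2, 0.6]
finger_gap: 0.0353
```

Request:
drive_tool --pt "0 0 0 0 0" --pt "0 0 0 0 0" --pt "0 0 0 0 0" --pt "0 0 0 0 0" --force 12

```text
time: 12.4
ee_pos: [0.4347, -0.262, 0.1279]
ee_rot: [0.735, 0.678, 0.003, 0.003]
contact_force: [4.6, -1.9, -2.6]
finger_gap: 0.0107
```

Run:
```python
from h import *
x=sbw(-.067,-.072,0);plan(x[0],x[1],.128,.589)
s=cam('side');crop(s,255,225,405,400,4,'g6.png')
```

```text
t=12.40 p=[ 0.4347 -0.262   0.1279] psi=1.490 q1=0.78 q7=0.13 gap=0.0107 tiltz=[ 0.009 -0.    -1.   ] ROW [ 0.09 -0.14 -0.01] 0.901
```

View pics/g6.png

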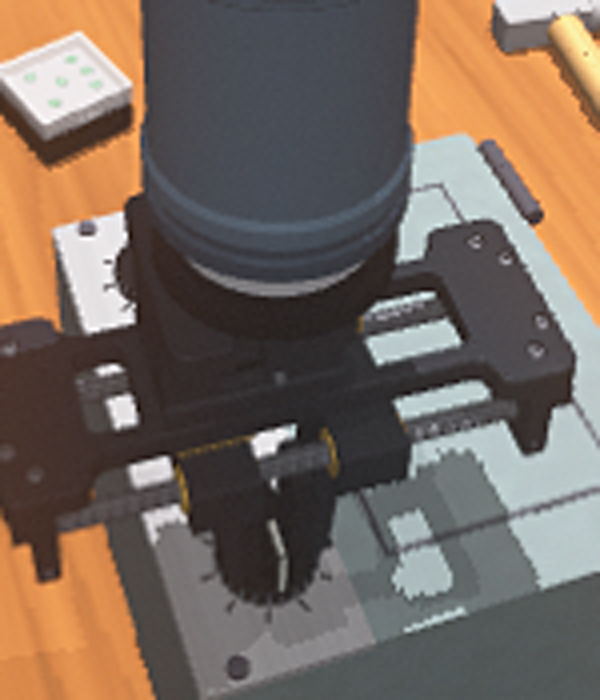

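Request:
drive_tool --pt "0 0 0 0.18 0" --pt "0 0 0 0.36 0" --pt "0 0 0 0.54 0" --pt "0 0 0 0.72 0" --pt "0 0 0 0.9 0" --pt "0 0 0 0.9 0" --pt "0 0 0 0.9 0" --pt "0 0 0 0.9 0"

```text
time: 13.45
ee_pos: [0.4336, -0.2613, 0.1279]
ee_rot: [0.956, 0.292, 0.003, 0.0]
contact_force: [-4.9, 2.9, 4.7]
finger_gap: 0.0108
```

Request:
drive_tool --pt "0 0 0 0 40" --pt "0 0 0 0 40" --pt "0 0 -2 0 40" --pt "0 0 -5 0 40" --pt "0 0 -8 0 40" --pt "0 0 -8 0 40"

```text
time: 14.2
ee_pos: [0.435, -0.2626, 0.2102]
ee_rot: [0.956, 0.293, 0.005, 0.002]
contact_force: [0.2, 0.5, 0.5]
finger_gap: 0.0351
```

Run:
```python
from h import *
x=sbw(-.019,0,0);plan(x[0],x[1],.22,-1.61);plan(x[0],x[1],.22,1.53)
t=cam('top');s=cam('side');crop(s,255,255,405,400,4,'g7.png')
```

```text
t=14.20 p=[ 0.435  -0.2626  0.2102] psi=0.594 q1=0.62 q7=-0.60 gap=0.0351 tiltz=[ 0.011 -0.002 -1.   ] ROW [ 8.09 -3.18 -0.94] 2.204
t=14.20 p=[ 0.435  -0.2626  0.2102] psi=0.594 q1=0.62 q7=-0.60 gap=0.0351 tiltz=[ 0.011 -0.002 -1.   ] ROW [ 8.09 -3.18 -0.94] -0.936
```

View pics/g7.png

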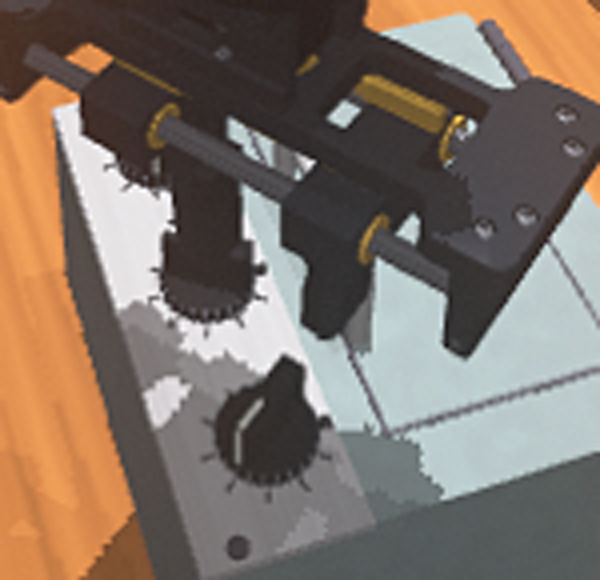

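Request:
drive_tool --pt "4 -1.6 -0.9 -0.18 40" --pt "8.1 -3.2 -0.9 -0.36 40" --pt "8.1 -3.2 -0.9 -0.54 40" --pt "8.1 -3.2 -0.9 -0.72 40" --pt "8.1 -3.2 -0.9 -0.936 40" --pt "8.1 -3.2 -0.9 -0.936 40" --pt "8.1 -3.2 -0.9 -0.936 40"

```text
time: 15.18
ee_pos: [0.4821, -0.1897, 0.2164]
ee_rot: [0.722, 0.691, 0.003, 0.002]
contact_force: [-0.7, 0.7, -0.4]
finger_gap: 0.0349
```

Run:
```python
from h import *
x=sbw(-.019,0,0);plan(x[0],x[1],.137,1.53)
t=cam('top');s=cam('side');cv2.imwrite('pics/s8.png',s['img'][:,:,::-1])
```

```text
t=15.18 p=[ 0.4821 -0.1897  0.2164] psi=1.527 q1=0.63 q7=0.08 gap=0.0349 tiltz=[ 0.006  0.001 -1.   ] ROW [-0.13  0.16  7.94] -0.003
```

View pics/s8.png

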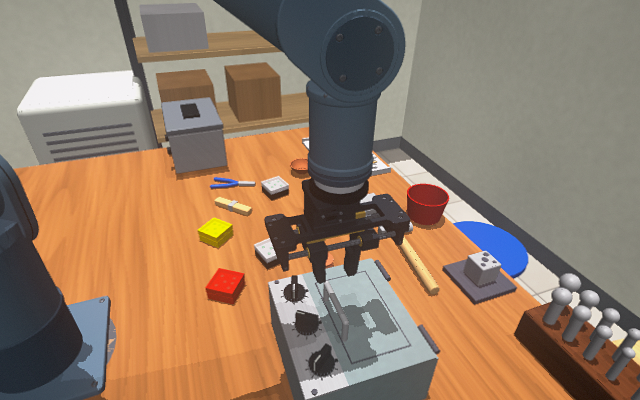

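Request:
drive_tool --pt "-0.15 0.15 3 0 40" --pt "-0.15 0.15 6 0 40" --pt "-0.15 0.15 7.9 0 40" --pt "-0.15 0.15 7.9 0 40" --pt "-0.15 0.15 7.9 0 0" --pt "-0.15 0.15 7.9 0 0" --pt "-0.15 0.15 7.9 0 0" --pt "-0.15 0.15 7.9 0 0" --pt "-0.15 0.15 7.9 0 0" --force 20

```text
time: 16.4
ee_pos: [0.4859, -0.1914, 0.1382]
ee_rot: [0.722, 0.692, 0.004, 0.003]
contact_force: [5.5, -0.2, -5.5]
finger_gap: 0.0086
```

Request:
drive_tool --pt "0 0.5 -1.2 0 0" --pt "0 1.08 -2.34 0 0" --pt "0 1.8 -3.4 0 0" --pt "0 2.6 -4.42 0 0" --pt "0 2.6 -4.42 0 0"

```text
time: 17.02
ee_pos: [0.5129, -0.1925, 0.1837]
ee_rot: [0.722, 0.692, 0.005, 0.004]
contact_force: [5.3, -0.0, -4.0]
finger_gap: 0.0089
```

Run:
```python
from h import *
plan(.5,-.19,.2)
t=cam('top');s=cam('side');cv2.imwrite('pics/s9.png',s['img'][:,:,::-1])
```

```text
t=17.02 p=[ 0.5129 -0.1925  0.1837] psi=1.528 q1=0.59 q7=0.04 gap=0.0089 tiltz=[ 0.013  0.    -1.   ] ROW [ 0.2  -1.28 -1.65] 0
```

View pics/s9.png

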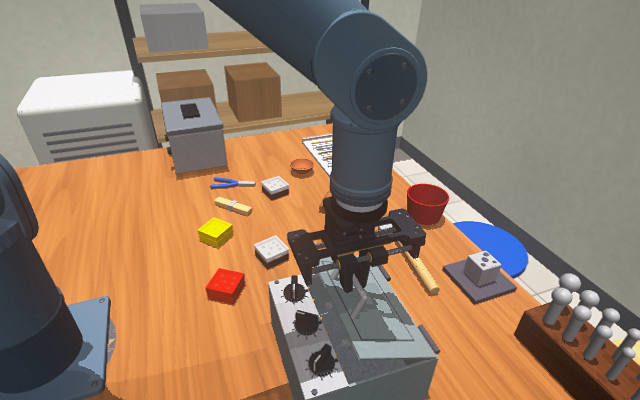

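Request:
drive_tool --pt "0 1.9 -1.73 0 0" --pt "0 4.1 -3.06 0 0" --pt "0 6.5 -3.92 0 0" --pt "0 9.1 -4.27 0 0" --pt "0 11.66 -4.12 0 0" --pt "0 14.15 -3.45 0 0" --pt "0 14.9 -3.15 0 0" --pt "0 14.9 -3.15 0 0" --pt "0 14.9 -3.15 0 0"

```text
time: 18.25
ee_pos: [0.6614, -0.1993, 0.2173]
ee_rot: [0.722, 0.692, 0.005, 0.005]
contact_force: [3.6, -1.3, -2.4]
finger_gap: 0.0092
```

Run:
```python
from h import *
plan(.5,-.19,.2)
t=cam('top','t10.png');s=cam('side');cv2.imwrite('pics/s10.png',s['img'][:,:,::-1])
```

```text
t=18.25 p=[ 0.6614 -0.1993  0.2173] psi=1.527 q1=0.47 q7=0.01 gap=0.0092 tiltz=[ 0.015 -0.    -1.   ] ROW [  0.22 -16.18   1.5 ] 0
```

View pics/s10.png

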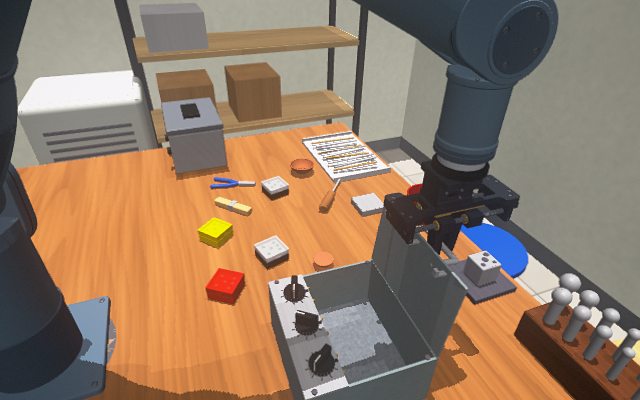

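Request:
drive_tool --pt "0 0 0 0 20" --pt "0 0 0 0 20" --pt "0 0 -3 0 20" --pt "0 0 -8 0 20" --pt "0 0 -10 0 20" --pt "0 0 -10 0 20"

```text
time: 19.1
ee_pos: [0.6606, -0.1991, 0.3193]
ee_rot: [0.722, 0.692, 0.006, 0.006]
contact_force: [1.0, -0.2, -0.6]
finger_gap: 0.0176
```

```bash
cat >> h.py <<'E'
from scipy.optimize import minimize
def boxcorners(x,y,yaw,h=.034,z0=0.,a=.03):
    c,s=np.cos(yaw),np.sin(yaw);P=[]
    for z in(z0,z0+h):
        for u,v in((-a,-a),(a,-a),(a,a),(-a,a)): P.append([x+c*u-s*v,y+s*u+c*v,z])
    return P
def fitbox(obs,x0,dims=None,z0=0.):
    # obs: list of (cam,mask). soft IoU with supersampled masks
    S=4
    def cost(p):
        tot=0
        for c,m,(u0,v0,u1,v1),M in pre:
            q=proj(c,boxcorners(p[0],p[1],p[2],z0=z0));hull=cv2.convexHull(((q-[u0,v0]+.5)*S*16).astype(np.int32))
            im=np.zeros(M.shape,np.uint8);cv2.fillConvexPoly(im,hull,1,shift=4)
            i=(im&M).sum();u=(im|M).sum();tot+=1-i/max(u,1)
        return tot
    pre=[]
    for c,m in obs:
        vs,us=np.nonzero(m);b=(max(us.min()-8,0),max(vs.min()-8,0),min(us.max()+9,640),min(vs.max()+9,400))
        M=cv2.resize(m[b[1]:b[3],b[0]:b[2]].astype(np.uint8),None,fx=S,fy=S,interpolation=cv2.INTER_NEAREST)
        pre.append((c,m,b,M))
    best=None
    for yaw in np.arange(-.78,.78,.2):
        s=np.array([[x0[0],x0[1],yaw]]+[[x0[0]+.01,x0[1],yaw],[x0[0],x0[1]+.01,yaw],[x0[0],x0[1],yaw+.15]])
        r=minimize(cost,s[0],method='Nelder-Mead',options=dict(initial_simplex=s,xatol=1e-4,fatol=1e-4))
        if best is None or r.fun<best.fun: best=r
    return best.x,best.fun
def getmask(cn,c,xy,z=.017,name='stonebox1',tol=16):
    px=proj(c,[[xy[0],xy[1],z]])[0];b=None
    for m in ctrl.masks_of(cn,name):
        d=np.hypot(*(np.array(m['pixel'])-px))
        if d<tol and (b is None or d<b[0]): b=(d,m)
    return None if b is None else b[1]['mask']
E
python3 - <<'E'
from h import *
np.set_printoptions(precision=4,suppress=True)
t=cam('top');s=cam('side')
for nm,xy in(('A',(.453,.116)),('B',(.543,.388))):
    mt=getmask('top',t,xy);ms=getmask('side',s,xy)
    if mt is not None: print(nm,'top',fitbox([(t,mt)],xy),mt.sum())
    if ms is not None: print(nm,'side',fitbox([(s,ms)],xy),ms.sum())
    if mt is not None and ms is not None: print(nm,'both',fitbox([(t,mt),(s,ms)],xy))
for k in['ring_clamp','bench_block','hammer','needle_file','wire_spool','pliers','solder_dish']:
    print(k,[(round(m['p'],2),np.round(m['pixel']),atz(t,m['pixel'],.01)[:2]) for m in ctrl.masks_of('top',k)][:2])
plan(.453,.116,.25)
E
```

```text
A top (array([0.4587, 0.1118, 0.2443]), np.float64(0.0644360023378141)) 414
B top (array([ 0.5439,  0.3812, -1.3853]), np.float64(0.13197128658199886)) 393
B side (array([0.5435, 0.3836, 0.251 ]), np.float64(0.07192894671003247)) 465
B both (array([ 0.5436,  0.3823, -1.3335]), np.float64(0.20868566430937818))
ring_clamp [(0.87, array([242., 256.]), array([0.4049, 0.3401]))]
bench_block [(0.58, array([279., 140.]), array([0.7668, 0.2234]))]
hammer [(0.79, array([342., 137.]), array([0.7716, 0.0207])), (0.73, array([420., 208.]), array([ 0.5367, -0.2106]))]
needle_file [(0.52, array([265., 172.]), array([0.6664, 0.2678]))]
wire_spool [(0.73, array([336., 201.]), array([0.5653, 0.0483]))]
pliers [(0.83, array([202., 246.]), array([0.4379, 0.4657])), (0.53, array([334., 203.]), array([0.561, 0.054]))]
solder_dish [(0.84, array([200., 176.]), array([0.6591, 0.4741])), (0.24, array([263., 172.]), array([0.6641, 0.2751]))]
t=19.75 p=[ 0.6598 -0.1992  0.3173] psi=1.527 q1=0.47 q7=0.04 gap=0.0177 tiltz=[ 0.014 -0.    -1.   ] ROW [ 30.59 -22.13   6.43] 0
```

Run:
```python
from h import *
plan(.4723,.1152,.30,.244)
```

```text
t=19.75 p=[ 0.6598 -0.1992  0.3173] psi=1.527 q1=0.47 q7=0.04 gap=0.0177 tiltz=[ 0.014 -0.    -1.   ] ROW [ 30.6  -20.13   1.45] 1.283
```

Request:
drive_tool --pt "5 -3.3 0.3 0.18 100" --pt "10 -6.6 0.6 0.36 100" --pt "15 -9.9 1 0.54 100" --pt "20 -13.2 1.4 0.72 100" --pt "25 -16.5 1.4 0.9 100" --pt "30.6 -20.1 1.4 1.08 100" --pt "30.6 -20.1 1.4 1.283 100" --pt "30.6 -20.1 1.4 1.283 100" --pt "30.6 -20.1 1.4 1.283 100" --pt "30.6 -20.1 1.4 1.283 100"

```text
time: 21.0
ee_pos: [0.473, 0.1143, 0.3005]
ee_rot: [0.993, 0.122, 0.007, 0.001]
contact_force: [-0.2, -0.8, -0.7]
finger_gap: 0.088
```

Run:
```python
from h import *
s=cam('side','s11.png');plan(.4723,.1152,.005,.244)
```

```text
t=21.05 p=[0.473  0.1144 0.3005] psi=0.244 q1=-0.03 q7=-1.74 gap=0.0884 tiltz=[ 0.014 -0.    -1.   ] ROW [-0.45 -0.2  29.54] 0.0
```

View pics/s11.png

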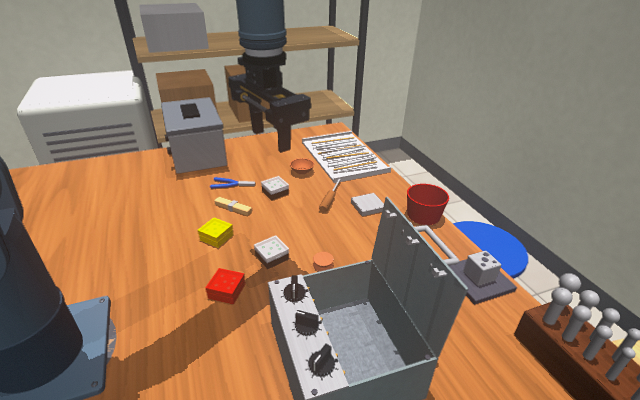

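Request:
drive_tool --pt "0 0 6 0 100" --pt "-0.2 -0.1 12 0 100" --pt "-0.3 -0.2 18 0 100" --pt "-0.4 -0.2 24 0 100" --pt "-0.45 -0.2 27.5 0 100" --pt "-0.45 -0.2 29.5 0 100" --pt "-0.45 -0.2 29.5 0 100" --pt "-0.45 -0.2 29.5 0 100"

```text
time: 22.05
ee_pos: [0.473, 0.1152, 0.0061]
ee_rot: [0.993, 0.122, 0.007, 0.001]
contact_force: [0.8, -0.0, 0.9]
finger_gap: 0.088
```

Request:
drive_tool --pt "0 0 0 0 60" --pt "0 0 0 0 60" --pt "0 0 0 0 60" --pt "0 0 0 0 60" --force 10

```text
time: 22.55
ee_pos: [0.4733, 0.1152, 0.0065]
ee_rot: [0.993, 0.122, 0.008, 0.001]
contact_force: [-1.0, -0.2, 5.2]
finger_gap: 0.0601
```

Run:
```python
from h import *
s=cam('side');crop(s,200,150,350,290,5,'s12.png');plan(.4723,.1152,.005,.244);print(ctrl.get_obs()['contact_force'])
```

```text
t=22.60 p=[0.4733 0.1151 0.0065] psi=0.244 q1=-0.17 q7=-1.96 gap=0.0601 tiltz=[ 0.016  0.    -1.   ] ROW [-0.1  -0.03  0.15] 0.0
[-0.43864033 -0.51359173  5.93344822]
```

View pics/s12.png

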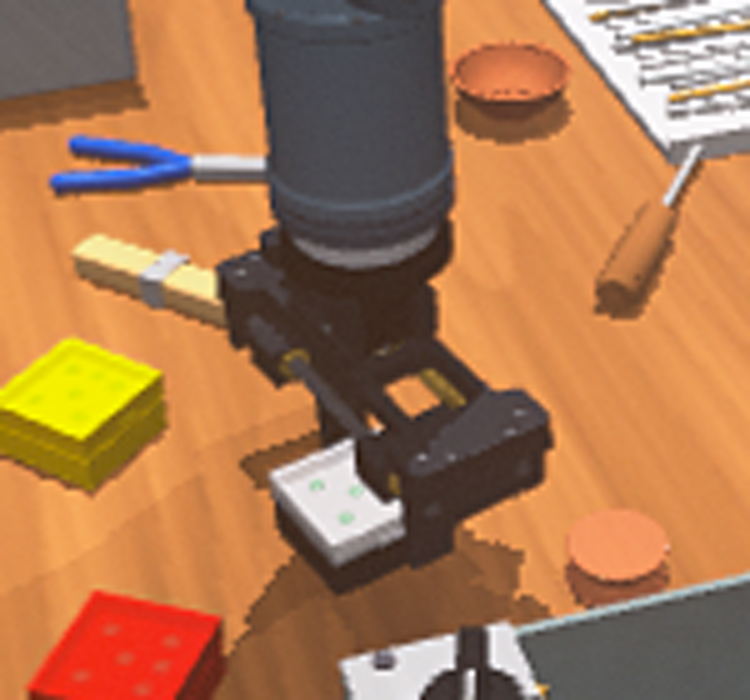

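Request:
drive_tool --pt "0 0 0 0 55" --pt "0 0 -2 0 55" --pt "0 0 -5 0 55" --pt "0 0 -8 0 55" --pt "0 0 -10 0 55" --pt "0 0 -10 0 55" --pt "0 0 -10 0 55" --pt "0 0 -10 0 55" --force 8

```text
time: 23.6
ee_pos: [0.471, 0.115, 0.1055]
ee_rot: [0.993, 0.122, 0.007, 0.001]
contact_force: [0.4, 0.2, -1.3]
finger_gap: 0.0601
```

Run:
```python
from h import *
s=cam('side');crop(s,200,130,350,270,5,'s13.png');plan(.57,.20,.10,.0)
```

```text
t=23.65 p=[0.4711 0.115  0.1055] psi=0.244 q1=-0.09 q7=-1.88 gap=0.0603 tiltz=[ 0.014 -0.    -1.   ] ROW [11.65 -5.86  0.69] 0.244
```

View pics/s13.png

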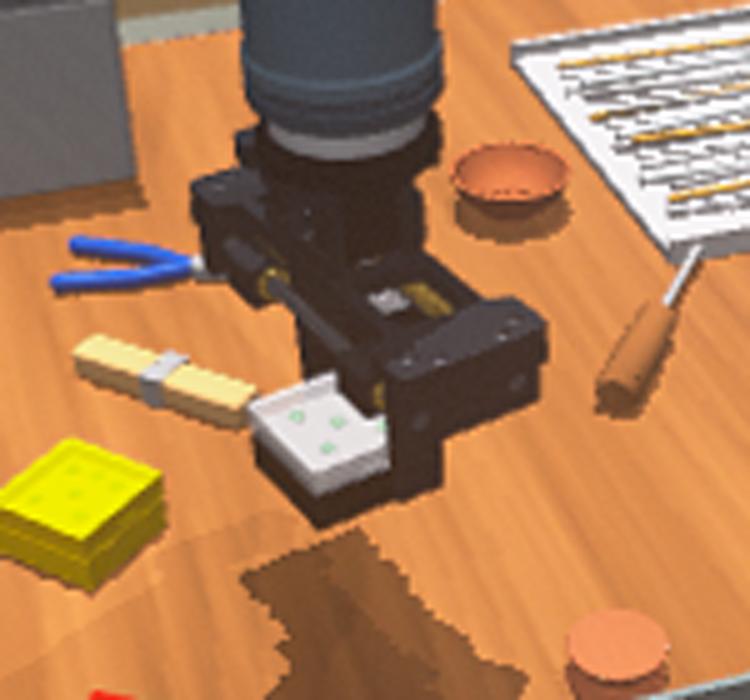

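Run:
```python
from h import *
plan(.574,.2135,.07,.244)
```

```text
t=23.65 p=[0.4711 0.115  0.1055] psi=0.244 q1=-0.09 q7=-1.88 gap=0.0603 tiltz=[ 0.014 -0.    -1.   ] ROW [12.32 -7.08  3.69] 0.0
```

Request:
drive_tool --pt "4 -2.3 1.2 0 55" --pt "8 -4.6 2.4 0 55" --pt "12.3 -7.1 3.7 0 55" --pt "12.3 -7.1 3.7 0 55" --pt "12.3 -7.1 3.7 0 55"

```text
time: 24.28
ee_pos: [0.5727, 0.2128, 0.069]
ee_rot: [0.993, 0.122, 0.006, 0.002]
contact_force: [-0.1, 0.1, -0.7]
finger_gap: 0.0598
```

Request:
drive_tool --pt "0 0 0 0 55" --pt "0 0 0 0 55" --pt "0 0 0 0 55" --pt "0 0 0 0 55" --force 3

```text
time: 24.78
ee_pos: [0.5728, 0.2126, 0.0693]
ee_rot: [0.993, 0.122, 0.006, 0.002]
contact_force: [0.4, 0.7, 0.6]
finger_gap: 0.0598
```

Run:
```python
from h import *
s=cam('side');crop(s,200,110,350,250,5,'s14.png');plan(.574,.2135,.07,.244)
```

```text
t=24.82 p=[0.5728 0.2127 0.0692] psi=0.244 q1=-0.24 q7=-1.98 gap=0.0602 tiltz=[ 0.012 -0.002 -1.   ] ROW [ 0.14 -0.04 -0.08] 0.0
```

View pics/s14.png

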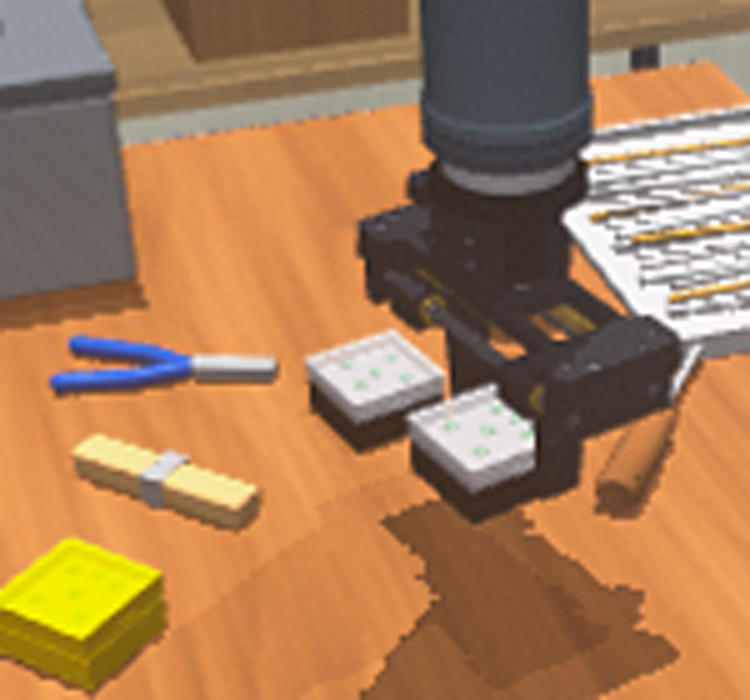

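Request:
drive_tool --pt "0 0 2 0 55" --pt "0 0 4.5 0 55" --pt "0 0 5.9 0 55" --pt "0 0 6.25 0 55" --pt "0 0 6.25 0 55" --pt "0 0 6.25 0 85" --pt "0 0 6.25 0 85" --pt "-0.7 0 6.25 0 85" --pt "-1.4 0 6.25 0 85" --pt "-1.4 0 6.25 0 85"

```text
time: 26.08
ee_pos: [0.559, 0.2091, 0.0065]
ee_rot: [0.993, 0.122, 0.006, 0.002]
contact_force: [-0.3, 0.1, -0.1]
finger_gap: 0.0749
```

Run:
```python
from h import *
np.set_printoptions(precision=4,suppress=True)
s=cam('side');t=cam('top');crop(s,200,110,350,250,5,'s15.png')
o,p,M,psi=pose();print(p,psi,o['contact_force'])
m=getmask('side',s,(.56,.21));print(fitbox([(s,m)],(.56,.21)) if m is not None else None)
```

```text
[0.5599 0.2093 0.0066] 0.24420021350937135 [ 1.4279 -0.3388 -0.3264]
(array([ 0.5449,  0.2099, -0.2998]), np.float64(0.3826663766855154))
```

View pics/s15.png

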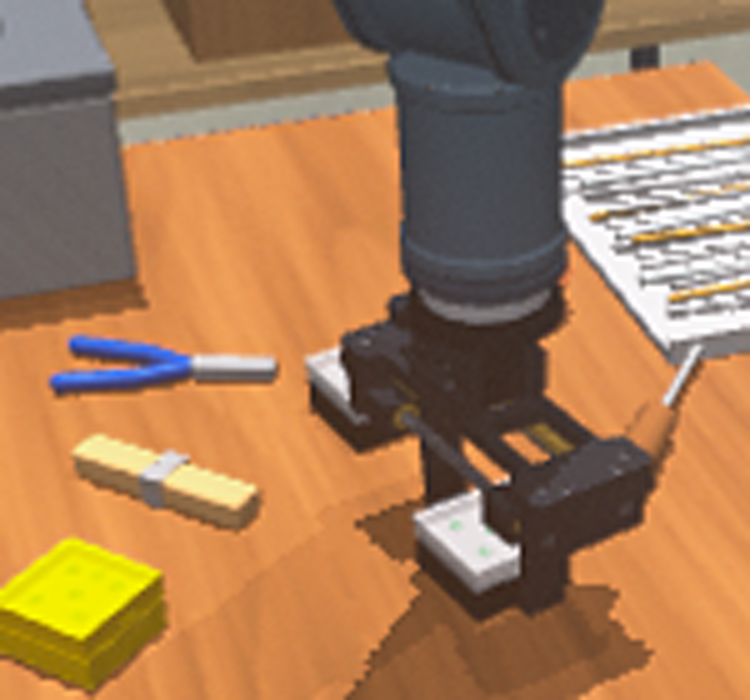

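Request:
drive_tool --pt "0 0 0 0 55" --pt "0 0 0 0 55" --pt "0 0 0 0 55" --pt "0 0 -3 0 55" --pt "0 0 -9 0 55" --pt "0 0 -15 0 55" --pt "0 0 -20 0 55" --pt "0 0 -20 0 55" --pt "0 0 -20 0 55" --force 12

```text
time: 27.35
ee_pos: [0.557, 0.2091, 0.2057]
ee_rot: [0.993, 0.122, 0.005, 0.002]
contact_force: [0.4, -0.4, -1.0]
finger_gap: 0.0598
```

Run:
```python
from h import *
s=cam('side','s16.png')
x=sbw(0,-.139,0);print(x);plan(.50,.0,.205,1.53);plan(x[0],x[1],.205,1.53)
```

```text
[ 0.4976526  -0.33059322  0.        ]
t=27.40 p=[0.5566 0.209  0.205 ] psi=0.244 q1=-0.20 q7=-1.93 gap=0.0598 tiltz=[ 0.01  -0.003 -1.   ] ROW [-10.55  18.91   0.  ] -1.286
t=27.40 p=[0.5566 0.209  0.205 ] psi=0.244 q1=-0.20 q7=-1.93 gap=0.0598 tiltz=[ 0.01  -0.003 -1.   ] ROW [-18.77  50.93   0.09] -1.286
```

View pics/s16.png

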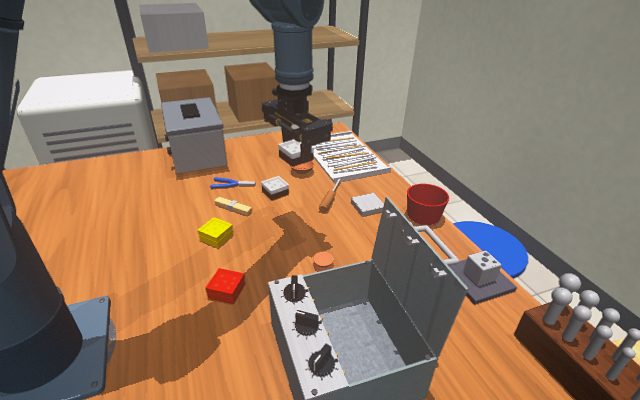

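Request:
drive_tool --pt "-3 5 -0.5 -0.18 55" --pt "-6 10 -1 -0.36 55" --pt "-8.5 14.5 -1 -0.54 55" --pt "-10.5 19 -1 -0.72 55" --pt "-12 24 -1 -0.9 55" --pt "-13.5 30 -1 -1.08 55" --pt "-15 36 -1 -1.286 55" --pt "-16.5 42 -1 -1.286 55" --pt "-18 48 -1 -1.286 55" --pt "-18.8 51.5 0 -1.286 55"

```text
time: 28.65
ee_pos: [0.4973, -0.3394, 0.2042]
ee_rot: [0.722, 0.692, 0.002, 0.004]
contact_force: [0.2, -0.7, -0.9]
finger_gap: 0.0599
```

Run:
```python
from h import *
s=cam('side','s17.png')
x=sbw(0,-.138,0);print(x);plan(x[0],x[1],.125,1.53)
```

```text
[ 0.49769179 -0.32959399  0.        ]
t=28.70 p=[ 0.4951 -0.3453  0.2022] psi=1.522 q1=0.84 q7=0.27 gap=0.0598 tiltz=[ 0.006 -0.005 -1.   ] ROW [1.62 0.13 7.72] -0.008
```

View pics/s17.png

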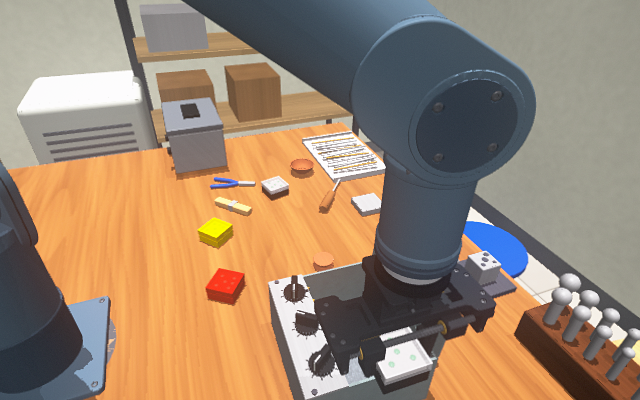

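Request:
drive_tool --pt "1.0 0.1 0 -0.01 55" --pt "1.6 0.1 2 -0.01 55" --pt "1.6 0.1 4.5 -0.01 55" --pt "1.6 0.1 7 -0.01 55" --pt "1.6 0.1 7.9 -0.01 55" --pt "1.6 0.1 8.3 -0.01 55" --pt "1.6 0.1 8.3 -0.01 55" --force 8

```text
time: 29.58
ee_pos: [0.4978, -0.3295, 0.1196]
ee_rot: [0.721, 0.693, 0.001, 0.004]
contact_force: [0.4, -0.1, -0.5]
finger_gap: 0.06
```

Request:
drive_tool --pt "-0.2 0 0.35 0 55" --pt "-0.36 0 0.7 0 55" --pt "-0.5 0 1.05 0 55" --pt "-0.53 0 1.43 0 55" --pt "-0.53 0 1.8 0 55" --pt "-0.5 0 2.2 0 55" --pt "-0.5 0 2.2 0 55"

```text
time: 30.45
ee_pos: [0.4975, -0.3346, 0.0972]
ee_rot: [0.721, 0.693, 0.0, 0.004]
contact_force: [1.3, -0.9, 1.2]
finger_gap: 0.0599
```

Run:
```python
from h import *
s=cam('side');crop(s,310,250,510,400,4,'s18.png');crop(cam('top'),400,200,520,290,6,'t18.png')
x=sbw(0,-.138,0);plan(x[0],x[1],.1185,1.53);print(ctrl.get_obs()['contact_force'])
```

```text
t=30.55 p=[ 0.4973 -0.3345  0.0973] psi=1.532 q1=0.80 q7=0.20 gap=0.0599 tiltz=[ 0.005 -0.005 -1.   ] ROW [ 0.48  0.03 -2.12] 0.002
[ 0.07447089 -1.06538508 -0.27450722]
```

View pics/s18.png

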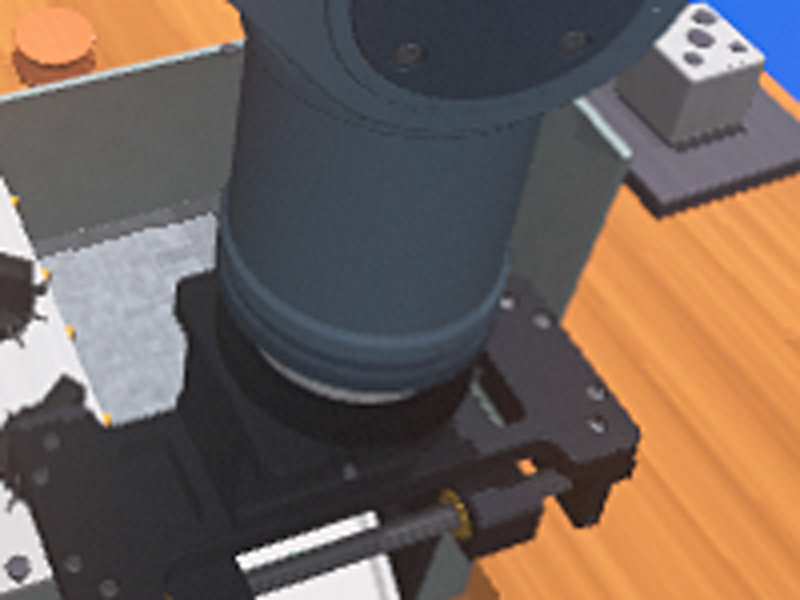

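View pics/t18.png

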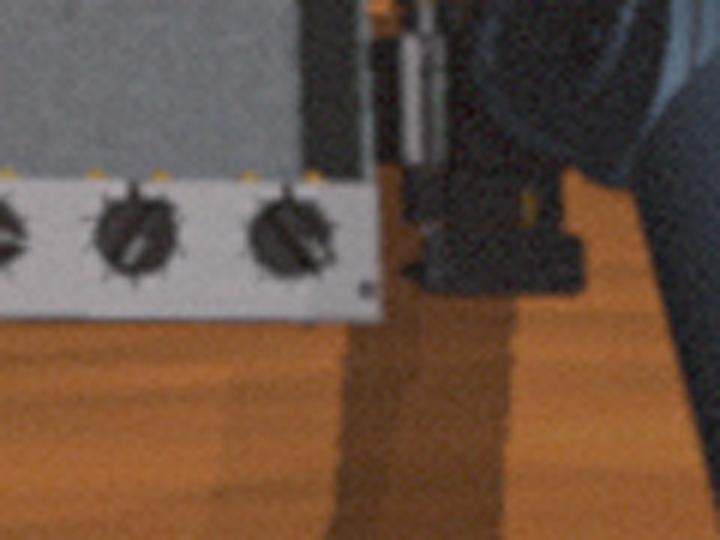

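Run:
```python
from h import *
t=cam('top');c,s_=np.cos(SB[2]),np.sin(SB[2])
def tosb(P): d=P[:2]-SB[:2];return np.array([c*d[0]+s_*d[1],-s_*d[0]+c*d[1]])
o,p,M,psi=pose();print('tcp sb',tosb(p),p[2])
for u in(400,410,445):
  for z in(.11,.125,.14): print(u,z,tosb(atz(t,(400+u/6,200+100/6),z)))
print('wall',tosb(atz(t,(400+373/6,200+100/6),.112)))
```

```text
tcp sb [-0.00025795 -0.14286111] 0.09737587172947082
400 0.11 [-0.00174687 -0.12882725]
400 0.125 [-0.00326104 -0.12401996]
400 0.14 [-0.00477522 -0.11921267]
410 0.11 [-0.00170701 -0.13357241]
410 0.125 [-0.00322167 -0.12870743]
410 0.14 [-0.00473633 -0.12384245]
445 0.11 [-0.00156789 -0.15018348]
445 0.125 [-0.00308424 -0.14511655]
445 0.14 [-0.0046006  -0.14004961]
wall [-0.00205644 -0.11539684]
```

Request:
drive_tool --pt "-2 0 -1 0 55" --pt "-6 0 0 0 55" --pt "-6.5 0 4 0 55" --pt "-6.5 0 7.5 0 55" --pt "-6.5 0 8.7 0 55" --pt "-6.5 0 9.05 0 55" --pt "-6.5 0 9.05 0 100" --pt "-6.5 0 9.05 0 100" --pt "-6.5 0 9.05 0 100" --pt "-6.5 0 9.05 0 100"

```text
time: 31.85
ee_pos: [0.4953, -0.4001, 0.0075]
ee_rot: [0.721, 0.693, 0.0, 0.004]
contact_force: [-0.4, -0.2, 0.1]
finger_gap: 0.0881
```

Run:
```python
from h import *
t=cam('top');crop(t,420,180,540,270,6,'t19.png');s=cam('side','s19.png')
o,p,M,psi=pose();print(p,psi,o['finger_gap'])
print(proj(t,[[p[0],p[1],.034],p+M[:,0]*.03+[0,0,.028],p-M[:,0]*.03+[0,0,.028]]))
```

```text
[ 0.49519916 -0.39993112  0.00727967] 1.5320029307818432 0.08795858813763387
[[485.00366106 218.68373259]
 [475.20294936 218.5700322 ]
 [495.10438415 218.71762186]]
```

View pics/t19.png

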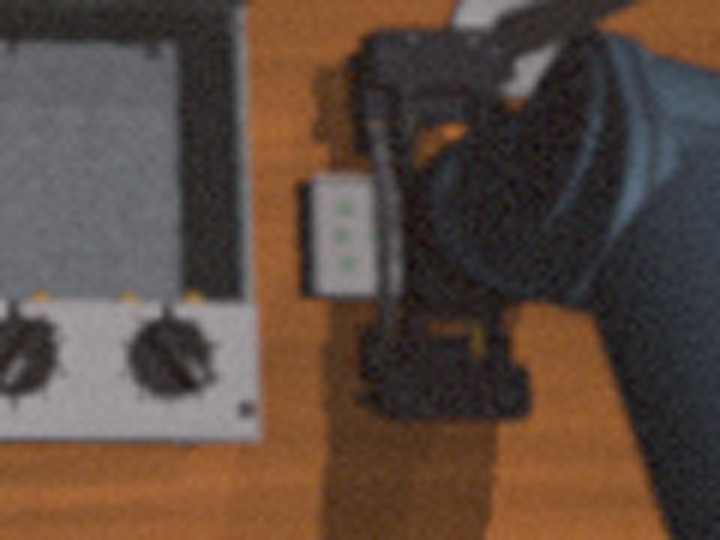

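View pics/s19.png

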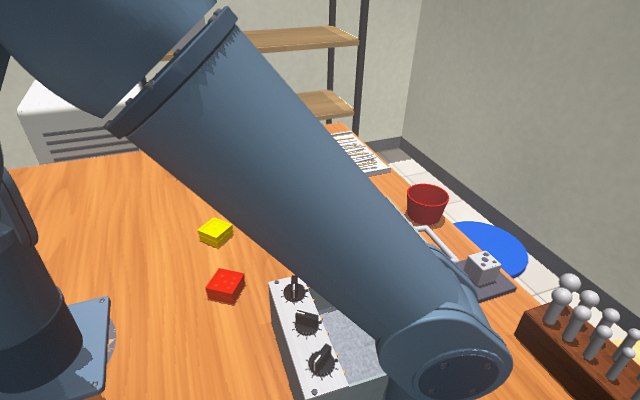

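Request:
drive_tool --pt "0.8 0 0 0 100" --pt "0.8 0 0 0 100" --pt "0.8 0 0 0 55" --pt "0.8 0 0 0 55" --pt "0.8 0 0 0 55" --pt "0.8 0 0 0 55" --pt "0.8 0 -3 0 55" --pt "0.8 0 -8 0 55" --pt "0.8 0 -12.3 0 55" --pt "0.8 0 -12.3 0 55" --force 8

```text
time: 33.2
ee_pos: [0.4969, -0.3927, 0.1339]
ee_rot: [0.721, 0.693, 0.001, 0.007]
contact_force: [0.3, 0.1, -1.3]
finger_gap: 0.0599
```

Run:
```python
from h import *
t=cam('top');crop(t,420,180,540,270,6,'t20.png')
x=sbw(0,-.138,0);plan(x[0],x[1],.119,1.53)
```

```text
t=33.25 p=[ 0.4955 -0.3919  0.1315] psi=1.532 q1=0.87 q7=0.31 gap=0.0599 tiltz=[ 0.007 -0.006 -1.   ] ROW [ 6.24 -0.03  1.21] 0.002
```

View pics/t20.png

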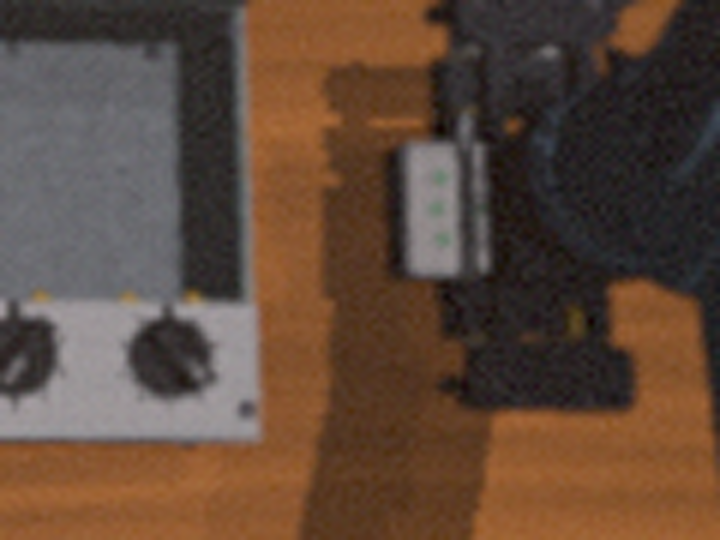

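Request:
drive_tool --pt "3 0 0 0 55" --pt "6.2 0 0 0 55" --pt "6.2 0 0.6 0 55" --pt "6.2 0 1.2 0 55" --pt "6.0 0 1.55 0 55" --pt "5.84 0 1.9 0 55" --pt "5.7 0 2.25 0 55" --pt "5.67 0 2.63 0 55" --pt "5.67 0 3.0 0 55" --pt "5.7 0 3.4 0 55"

```text
time: 34.5
ee_pos: [0.4979, -0.3355, 0.097]
ee_rot: [0.721, 0.693, 0.0, 0.005]
contact_force: [-1.2, -0.9, 1.8]
finger_gap: 0.0597
```

Run:
```python
from h import *
t=cam('top');crop(t,410,190,530,280,6,'t21.png')
c,s_=np.cos(SB[2]),np.sin(SB[2])
def tosb(P): d=P[:2]-SB[:2];return np.array([c*d[0]+s_*d[1],-s_*d[0]+c*d[1]])
print('before',tosb(atz(t,(420+405/6,180+205/6),.159)),tosb(np.array([.4955,-.3919])))
x=sbw(0,-.138,0);plan(x[0],x[1],.119,1.53);print(ctrl.get_obs()['contact_force'])
```

```text
before [ 0.00065515 -0.17039895] [ 0.00025167 -0.20034405]
t=34.55 p=[ 0.4978 -0.3353  0.0965] psi=1.532 q1=0.80 q7=0.20 gap=0.0599 tiltz=[ 0.007 -0.007 -1.   ] ROW [ 0.56 -0.02 -2.25] 0.002
[-0.70137979 -2.48460446  0.5928674 ]
```

View pics/t21.png

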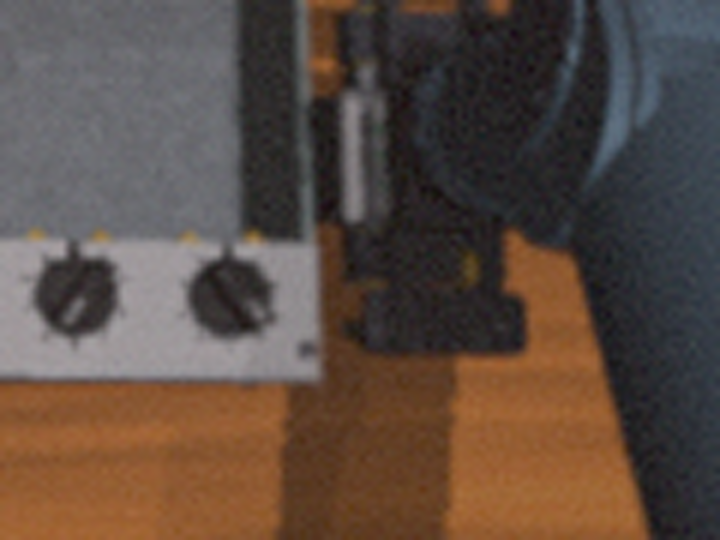

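Request:
drive_tool --pt "0.1 0 0.37 0 55" --pt "0.23 0 0.73 0 55" --pt "0.42 0 1.05 0 55" --pt "0.64 0 1.38 0 55" --pt "0.9 0 1.65 0 55" --pt "1.2 0 1.9 0 55" --pt "1.35 0 2.0 0 55" --pt "1.4 0 2.0 0 55" --pt "1.4 0 2.0 0 55"

```text
time: 35.67
ee_pos: [0.4983, -0.3214, 0.0763]
ee_rot: [0.721, 0.693, 0.0, 0.005]
contact_force: [0.0, -2.3, -1.1]
finger_gap: 0.0597
```

Run:
```python
from h import *
t=cam('top');crop(t,410,190,530,280,6,'t22.png')
x=sbw(0,-.093,0);plan(x[0],x[1],.20,1.53);print(ctrl.get_obs()['contact_force'])
```

```text
t=35.73 p=[ 0.4983 -0.3214  0.0763] psi=1.532 q1=0.77 q7=0.16 gap=0.0601 tiltz=[ 0.007 -0.006 -1.   ] ROW [  3.61   0.06 -12.39] 0.002
[ 0.52375058 -2.16862659 -1.12712373]
```

View pics/t22.png

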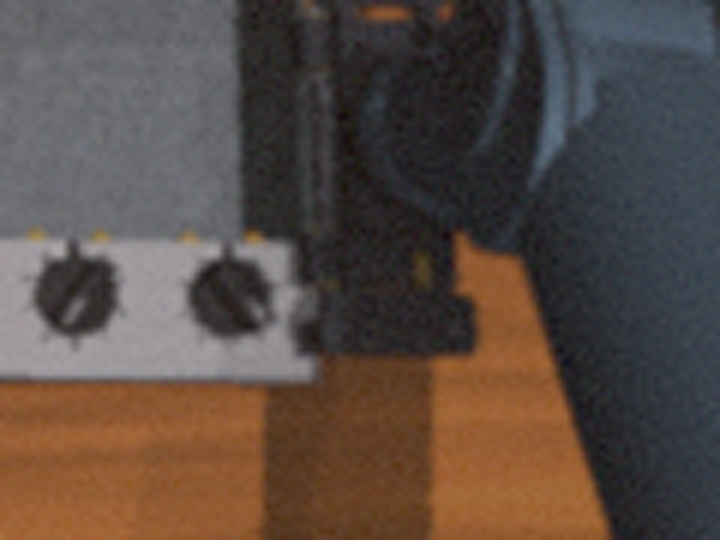

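Request:
drive_tool --pt "-0.3 0 -1 0 55" --pt "-0.3 0 -5 0 55" --pt "-0.3 0 -10 0 55" --pt "0 0 -12.4 0 55" --pt "2 0 -12.4 0 55" --pt "4.1 0 -12.4 0 55" --pt "4.1 0 -12.4 0 55" --force 10

```text
time: 36.6
ee_pos: [0.4987, -0.276, 0.1988]
ee_rot: [0.719, 0.695, 0.0, 0.003]
contact_force: [-0.1, -0.3, -0.4]
finger_gap: 0.0597
```

Run:
```python
from h import *
t=cam('top');crop(t,410,180,530,270,5,'t23.png');s=cam('side');crop(s,280,230,440,400,4,'s23.png')
x=sbw(0,-.090,0);plan(x[0],x[1],.128,1.53);print(ctrl.get_obs()['contact_force'])
```

```text
t=36.70 p=[ 0.4986 -0.2791  0.1991] psi=1.533 q1=0.77 q7=0.17 gap=0.0598 tiltz=[ 0.005 -0.006 -1.   ] ROW [-0.21  0.07  7.11] 0.003
[ 0.49410087  0.37312107 -0.4156477 ]
```

View pics/t23.png

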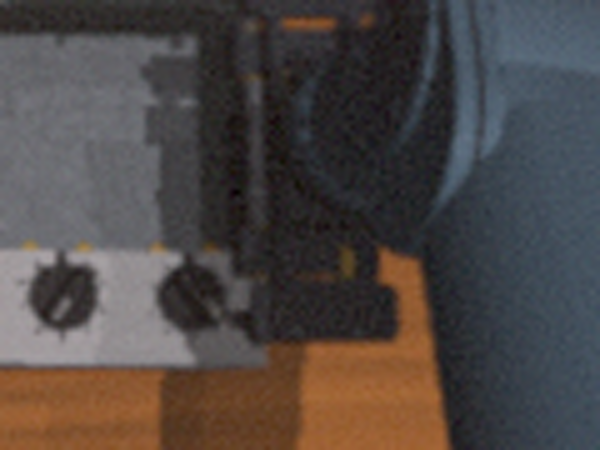

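View pics/s23.png

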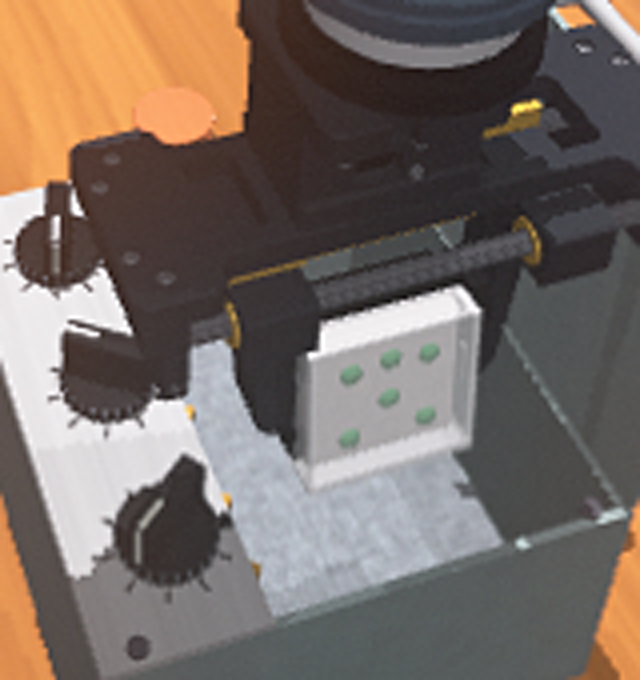

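Request:
drive_tool --pt "-0.2 0.05 3 0 55" --pt "-0.2 0.05 6 0 55" --pt "-0.2 0.05 7.1 0 55" --pt "-0.2 0.05 7.1 0 55" --pt "-0.55 0.05 7.1 0 55" --pt "-0.9 0.05 7.0 0 55" --pt "-1.2 0.05 6.9 0 55" --pt "-1.55 0.05 6.8 0 55" --pt "-1.93 0.05 6.74 0 55" --pt "-1.93 0.05 6.74 0 55" --force 8

```text
time: 37.95
ee_pos: [0.4986, -0.2993, 0.1318]
ee_rot: [0.721, 0.693, -0.0, 0.004]
contact_force: [-1.0, -0.0, -0.5]
finger_gap: 0.0597
```

Run:
```python
from h import *
s=cam('side');crop(s,280,240,440,400,4,'s24.png')
x=sbw(0,-.090,0);plan(x[0],x[1],.128,1.53);print(ctrl.get_obs()['contact_force'])
```

```text
t=38.00 p=[ 0.4986 -0.2989  0.1318] psi=1.532 q1=0.77 q7=0.16 gap=0.0600 tiltz=[ 0.005 -0.006 -1.   ] ROW [1.74 0.03 0.37] 0.002
[ 0.46991095  0.70142598 -0.74580835]
```

View pics/s24.png

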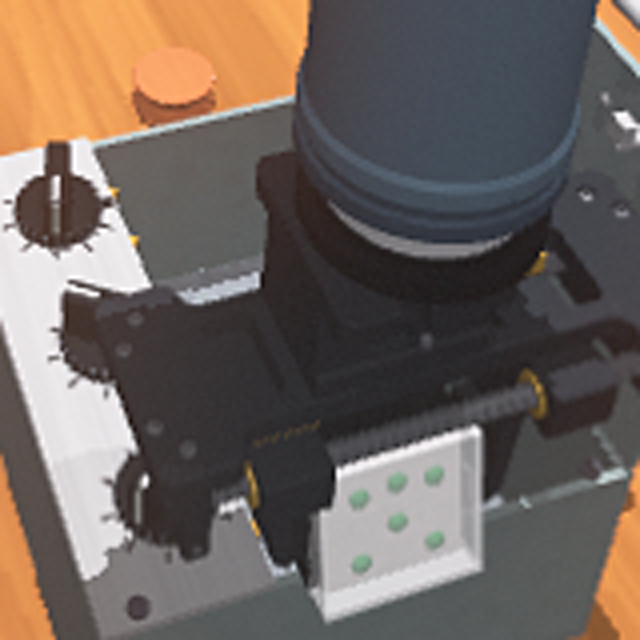

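Run:
```python
from h import *
s=cam('side');o=np.array(s['position'])
def aty(px,y):
    d=ray(s,px);return o+d*(y-o[1])/d[1]
for q in((325,615),(480,572),(315,500),(478,432),(335,612)):
    print(q,aty((280+q[0]/4,240+q[1]/4),-.316))
s2=pose()[1];print(s2)
# earlier picture s23: tcp y=-.2791,z=.1991, lid face y=-.296
for q in((310,490),(470,447),(480,310),(300,355)): print(q,aty((280+q[0]/4,230+q[1]/4),-.296))
```

```text
(325, 615) [ 0.47250642 -0.316       0.10808888]
(480, 572) [ 0.53649394 -0.316       0.09687578]
(315, 500) [ 0.46267712 -0.316       0.18133935]
(478, 432) [ 0.52197315 -0.316       0.18730955]
(335, 612) [ 0.47645027 -0.316       0.10753836]
[ 0.49864971 -0.29873075  0.13174231]
(310, 490) [ 0.47112376 -0.296       0.17601695]
(470, 447) [ 0.53365094 -0.296       0.1688573 ]
(480, 310) [ 0.52632041 -0.296       0.24305055]
(300, 355) [ 0.46192593 -0.296       0.24885581]
```

Request:
drive_tool --pt "0 0 -2 0 55" --pt "1.9 0 -2 0 55" --pt "2.0 0 0 0 55" --pt "2.0 0 0.95 0 55" --pt "2.0 0 0.95 0 55" --pt "1.4 0 0.95 0 55" --pt "1.1 0 0.85 0 55" --pt "0.8 0 0.75 0 55" --pt "0.5 0 0.65 0 55" --pt "0.2 0 0.6 0 55"

```text
time: 39.3
ee_pos: [0.4996, -0.2964, 0.1266]
ee_rot: [0.72, 0.694, 0.001, 0.004]
contact_force: [0.1, 5.0, 6.0]
finger_gap: 0.0599
```

Run:
```python
from h import *
s=cam('side');crop(s,280,240,440,400,4,'s25.png')
x=sbw(0,-.110,0);plan(x[0],x[1],.112,1.53);print(ctrl.get_obs()['contact_force'])
```

```text
t=39.35 p=[ 0.4996 -0.297   0.1267] psi=1.532 q1=0.77 q7=0.15 gap=0.0601 tiltz=[ 0.007 -0.006 -1.   ] ROW [-0.46 -0.07  1.48] 0.002
[-0.11816323  4.13869043  6.19668954]
```

View pics/s25.png

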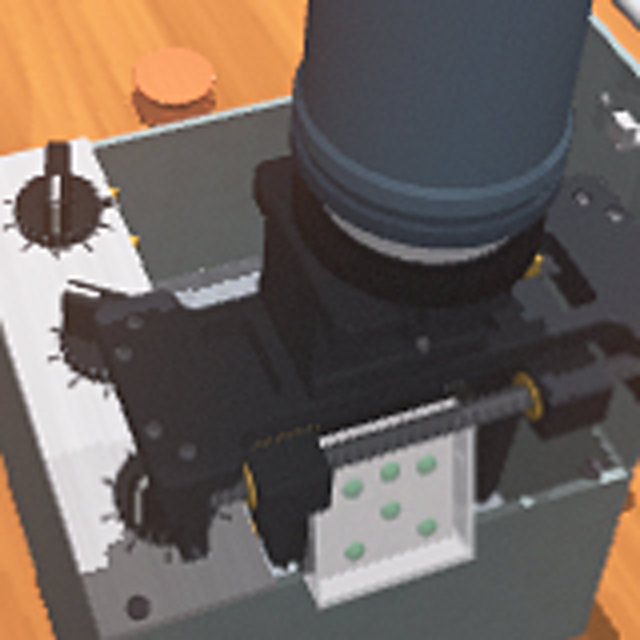

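Run:
```python
from h import *
c,s_=np.cos(SB[2]),np.sin(SB[2])
def tosb(P): d=P[:2]-SB[:2];return np.array([c*d[0]+s_*d[1],-s_*d[0]+c*d[1]])
s=cam('side');o=np.array(s['position'])
for q in((320,607),(470,557)):
    for z in(.108,.113): print(q,z,tosb(atz(s,(280+q[0]/4,240+q[1]/4),z)))
print('rim outer edge',[tosb(atz(s,(280+a/4,240+b/4),.112)) for a,b in((600,483),(500,510))])
print(tosb(pose()[1]),pose()[1][2])
```

```text
(320, 607) 0.108 [-0.0261508  -0.12218601]
(320, 607) 0.113 [-0.02767574 -0.12467027]
(470, 557) 0.108 [ 0.03295446 -0.1221289 ]
(470, 557) 0.113 [ 0.03087198 -0.12461369]
rim outer edge [array([ 0.09185128, -0.11313595]), array([ 0.05071815, -0.11126433])]
[ 0.00067393 -0.10531855] 0.12676228656702693
```

Request:
drive_tool --pt "0 0 -2.5 0 55" --pt "-4 0 -3 0 55" --pt "-9.5 0 -3 0 55" --pt "-9.5 0 1 0 55" --pt "-9.5 0 6 0 55" --pt "-9.5 0 9.5 0 55" --pt "-9.5 0 10.8 0 55" --pt "-9.5 0 11.15 0 55" --pt "-9.5 0 11.15 0 55" --force 10

```text
time: 40.52
ee_pos: [0.497, -0.3939, 0.0169]
ee_rot: [0.721, 0.693, 0.0, 0.005]
contact_force: [0.5, 0.8, -0.1]
finger_gap: 0.0602
```

Run:
```python
from h import *
s=cam('side');crop(s,260,250,460,400,4,'s26.png');crop(cam('top'),420,180,540,270,6,'t26.png')
o,p,M,psi=pose();print(p,o['contact_force'],o['finger_gap'])
```

```text
[ 0.49744394 -0.39341753  0.01688323] [ 0.62597791  0.50423635 -0.30812022] 0.05964171971083058
```

View pics/t26.png

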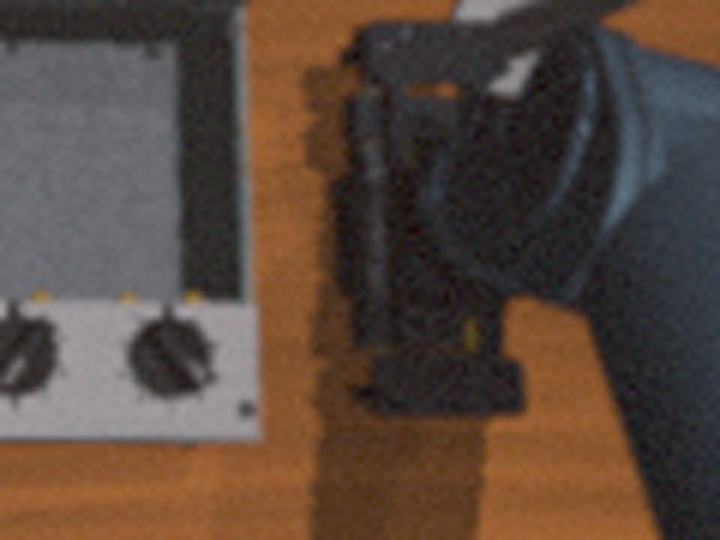

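Request:
drive_tool --pt "0 0 0.3 0 55" --pt "0 0 0.6 0 55" --pt "0 0 0.6 0 55" --force 6

```text
time: 41.0
ee_pos: [0.4979, -0.3952, 0.0121]
ee_rot: [0.721, 0.693, 0.0, 0.007]
contact_force: [-2.0, -1.2, 4.8]
finger_gap: 0.0601
```

Request:
drive_tool --pt "0 0 0 0 78" --pt "0 0 0 0 78" --pt "0 0 0 0 78" --pt "0 0 -0.7 0 78" --pt "0 0 -1.4 0 78" --pt "0 0 -1.4 0 78" --pt "0 0 -1.4 0 78" --pt "0 0 -1.4 0 78"

```text
time: 42.0
ee_pos: [0.4976, -0.395, 0.0259]
ee_rot: [0.721, 0.693, 0.0, 0.007]
contact_force: [0.3, -0.1, -0.4]
finger_gap: 0.0688
```

Run:
```python
from h import *
crop(cam('top'),420,180,540,270,6,'t27.png')
o,p,M,psi=pose();print(p,o['contact_force'],o['finger_gap'])
```

```text
[ 0.49763818 -0.39501553  0.02590434] [-0.74838041  0.56959596 -0.47849741] 0.06840452222722809
```

View pics/t27.png

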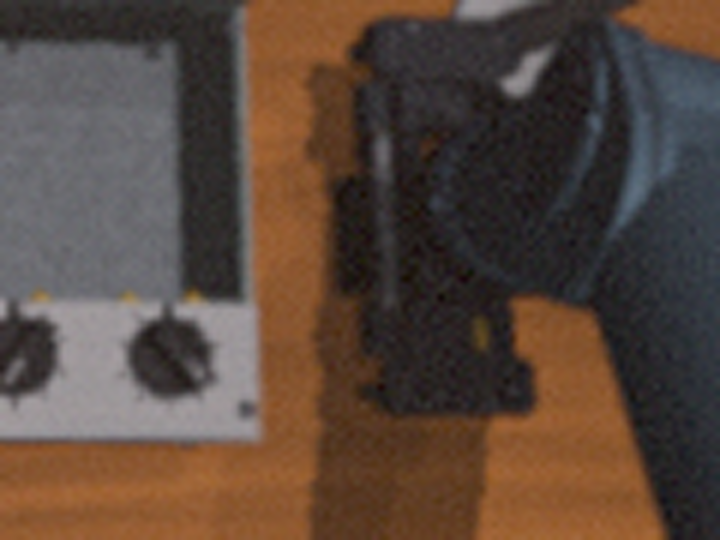

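Request:
drive_tool --pt "0 0 0 0 55" --pt "0 0 0 0 55" --pt "0 0 0 0 55" --pt "0 0 0 0 55" --pt "0 0 -4 0 55" --pt "0 0 -9 0 55" --pt "0 0 -14 0 55" --pt "0 0 -14.5 0 55" --force 10

```text
time: 43.05
ee_pos: [0.4984, -0.3948, 0.175]
ee_rot: [0.721, 0.693, 0.001, 0.01]
contact_force: [1.3, -0.7, -1.2]
finger_gap: 0.0596
```

Run:
```python
from h import *
x=sbw(0.002,-.080,0);plan(x[0],x[1],.17,1.53)
```

```text
t=43.05 p=[ 0.4984 -0.3948  0.175 ] psi=1.531 q1=0.89 q7=0.33 gap=0.0596 tiltz=[ 0.015 -0.014 -1.   ] ROW [12.32 -0.14  0.33] 0.001
```

Request:
drive_tool --pt "5 0 0 0 55" --pt "10 -0.1 0 0 55" --pt "12.3 -0.1 0 0 55" --pt "12.3 -0.1 1 0 55" --pt "12.3 -0.1 1 0 55"

```text
time: 43.68
ee_pos: [0.5011, -0.2732, 0.1616]
ee_rot: [0.721, 0.692, -0.0, 0.009]
contact_force: [-0.0, -0.5, -0.6]
finger_gap: 0.0602
```

Run:
```python
from h import *
s=cam('side');crop(s,280,230,440,400,4,'s28.png')
x=sbw(0.002,-.080,0);plan(x[0],x[1],.122,1.53)
```

```text
t=43.73 p=[ 0.5014 -0.2736  0.1621] psi=1.529 q1=0.75 q7=0.12 gap=0.0598 tiltz=[ 0.013 -0.014 -1.   ] ROW [ 0.24 -0.01  4.01] -0.001
```

View pics/s28.png

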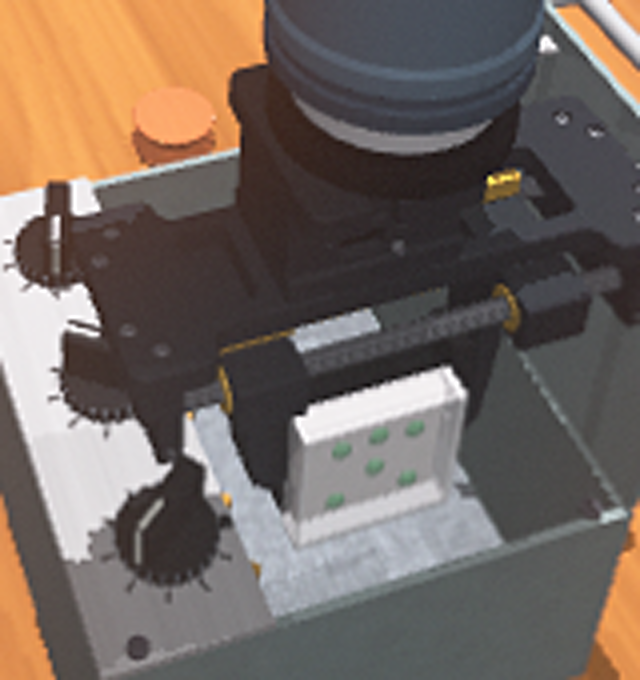

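Request:
drive_tool --pt "0.25 0 2.5 0 55" --pt "0.25 0 4.0 0 55" --pt "0.25 0 4.0 0 55" --pt "-0.4 0 4.0 0 55" --pt "-1.05 0 4.0 0 55" --pt "-1.4 0 3.95 0 55" --pt "-1.8 0 3.85 0 55" --pt "-2.2 0 3.75 0 55" --pt "-2.64 0 3.7 0 55" --pt "-2.64 0 3.7 0 55" --force 8

```text
time: 44.98
ee_pos: [0.5015, -0.3014, 0.1261]
ee_rot: [0.722, 0.692, 0.0, 0.01]
contact_force: [0.7, 2.1, 2.6]
finger_gap: 0.0598
```

Run:
```python
from h import *
s=cam('side');crop(s,280,230,440,400,4,'s29.png')
x=sbw(0.002,-.080,0);plan(x[0],x[1],.122,1.53);print(ctrl.get_obs()['contact_force'])
```

```text
t=45.02 p=[ 0.5013 -0.3013  0.126 ] psi=1.529 q1=0.77 q7=0.14 gap=0.0597 tiltz=[ 0.014 -0.015 -1.   ] ROW [ 2.96 -0.07  0.35] -0.001
[2.3689128  0.99540644 2.07050162]
```

View pics/s29.png

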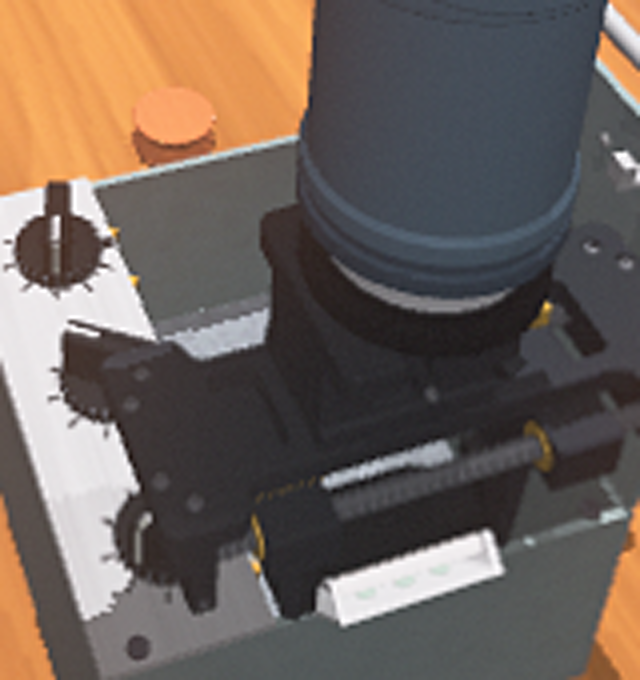

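Request:
drive_tool --pt "-0.4 0 0 0 55" --pt "-0.83 0 0.05 0 55" --pt "-1.2 0 0.2 0 55" --pt "-1.6 0 0.35 0 55" --pt "-1.95 0 0.55 0 55" --pt "-2.3 0 0.8 0 55" --pt "-2.6 0 1.1 0 55" --pt "-2.8 0 1.45 0 55" --pt "-2.8 0 1.5 0 55" --pt "-2.8 0 1.5 0 55"

```text
time: 46.28
ee_pos: [0.5003, -0.33, 0.1113]
ee_rot: [0.722, 0.692, -0.0, 0.011]
contact_force: [-0.3, -0.0, 0.8]
finger_gap: 0.0601
```

Run:
```python
from h import *
s=cam('side');crop(s,280,250,440,400,4,'s30.png');crop(cam('top'),410,190,530,280,5,'t30.png')
x=sbw(0.002,-.080,0);plan(x[0],x[1],.122,1.53);print(ctrl.get_obs()['contact_force'])
```

```text
t=46.38 p=[ 0.5003 -0.3297  0.1114] psi=1.529 q1=0.80 q7=0.18 gap=0.0602 tiltz=[ 0.015 -0.015 -1.   ] ROW [ 5.79 -0.07 -1.15] -0.001
[-0.51273455 -1.11266402 -1.02772774]
```

View pics/s30.png

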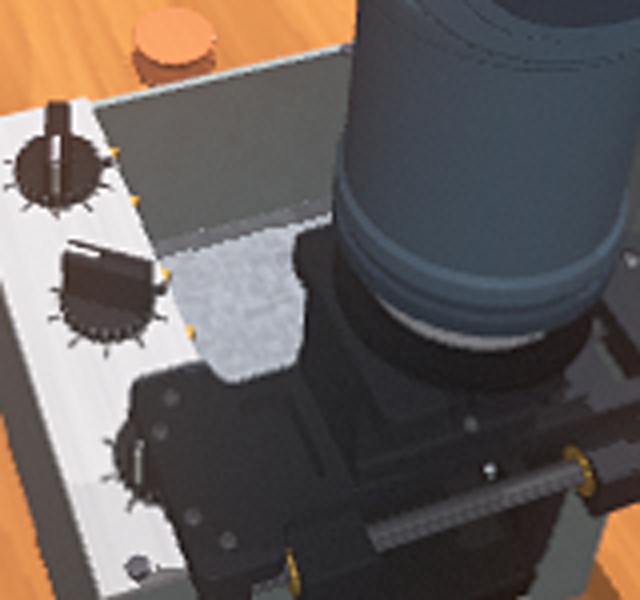

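View pics/t30.png

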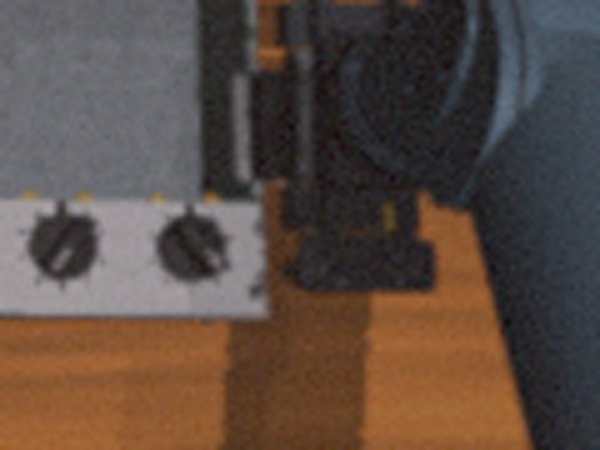

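Request:
drive_tool --pt "0 0 -3 0 55" --pt "0 0 -8 0 55" --pt "1 0 -12 0.18 55" --pt "3 0 -12 0.36 55" --pt "5 0 -12 0.54 55" --pt "7 0 -12 0.72 55" --pt "9 0 -12 0.9 55" --pt "11 0 -12 1.08 55" --pt "13.5 1 -12 1.26 55" --pt "13.5 2 -12 1.44 55" --force 12

```text
time: 47.62
ee_pos: [0.5246, -0.191, 0.2296]
ee_rot: [0.999, 0.043, 0.007, 0.007]
contact_force: [0.3, -0.6, -0.5]
finger_gap: 0.0601
```

Request:
drive_tool --pt "0 0 0 0.14 55" --pt "0 0 0 0.14 55" --pt "0 0 0 0.14 55"

```text
time: 48.0
ee_pos: [0.5244, -0.191, 0.2294]
ee_rot: [1.0, -0.025, 0.007, 0.007]
contact_force: [-0.5, -0.6, -0.9]
finger_gap: 0.0596
```

Run:
```python
from h import *
s=cam('side','s31.png');t=cam('top','t31.png');crop(t,370,160,490,250,6,'t31c.png')
x=sbw(0.03,0,0);plan(x[0],x[1],.2,-.039)
```

```text
t=48.10 p=[ 0.5244 -0.1912  0.2295] psi=-0.052 q1=0.40 q7=-1.44 gap=0.0600 tiltz=[ 0.014 -0.014 -1.   ] ROW [0.83 0.08 2.96] -0.013
```

View pics/s31.png

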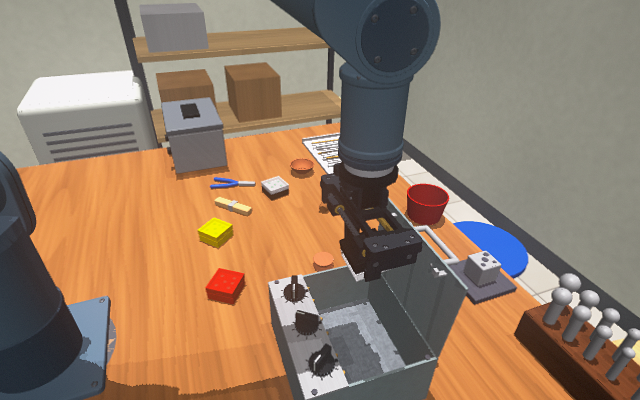

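View pics/t31c.png

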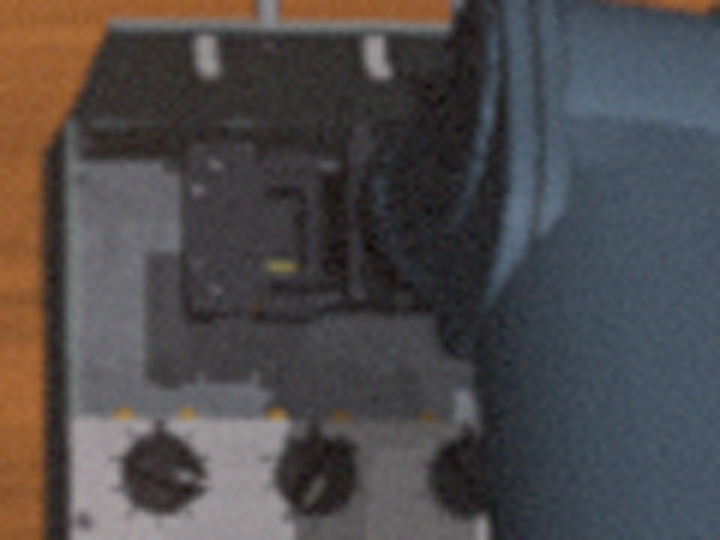

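Run:
```python
from h import *
s=cam('side');crop(s,310,180,450,300,5,'s32.png')
```

```text
(no output)
```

View pics/s32.png

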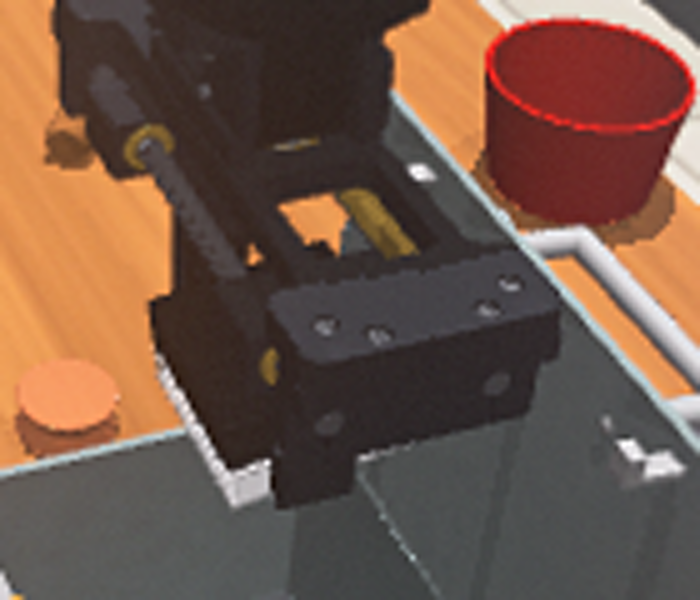

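Run:
```python
from h import *
x=sbw(0.022,0,0);plan(x[0],x[1],.014,-.039)
```

```text
t=48.15 p=[ 0.5245 -0.1912  0.2295] psi=-0.052 q1=0.40 q7=-1.44 gap=0.0601 tiltz=[ 0.014 -0.014 -1.   ] ROW [-0.25 -0.15 21.55] -0.013
```

Request:
drive_tool --pt "0 0 4 -0.013 55" --pt "-0.1 -0.1 9 -0.013 55" --pt "-0.15 -0.1 14 -0.013 55" --pt "-0.2 -0.15 18 -0.013 55" --pt "-0.25 -0.15 20 -0.013 55" --pt "-0.25 -0.15 21 -0.013 55" --pt "-0.25 -0.15 21.3 -0.013 55" --pt "-0.25 -0.15 21.5 -0.013 55" --pt "-0.25 -0.15 21.5 -0.013 55" --force 8

```text
time: 49.28
ee_pos: [0.5257, -0.1928, 0.0153]
ee_rot: [1.0, -0.02, 0.008, 0.007]
contact_force: [0.4, -0.1, -0.9]
finger_gap: 0.0599
```

Run:
```python
from h import *
s=cam('side');crop(s,300,220,440,360,5,'s33.png');o,p,M,psi=pose();print(p,o['contact_force'])
```

```text
[ 0.52561098 -0.19276449  0.01523747] [-0.58338107 -0.97090369 -0.97646265]
```

View pics/s33.png

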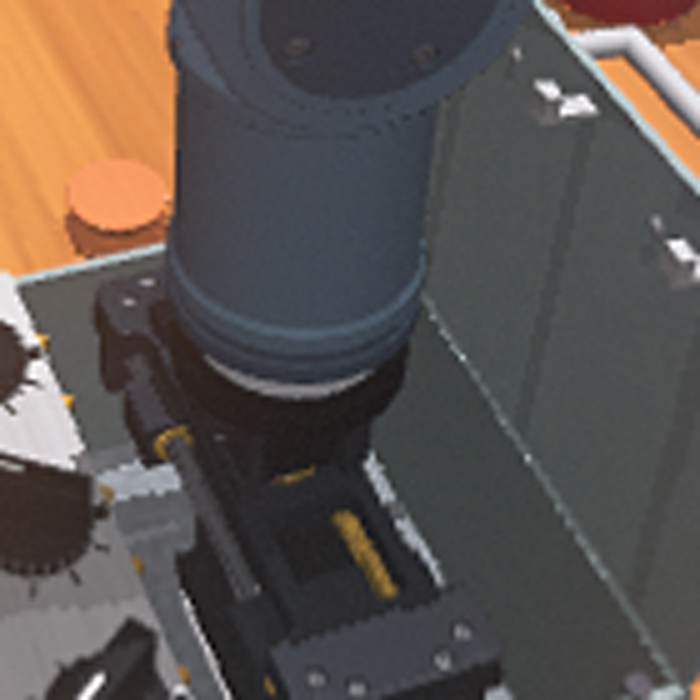

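Request:
drive_tool --pt "0 0 0.3 0 55" --pt "0 0 0.5 0 55" --pt "0 0 0.5 0 55"

```text
time: 49.7
ee_pos: [0.5265, -0.193, 0.0106]
ee_rot: [1.0, -0.02, 0.009, 0.007]
contact_force: [1.8, -0.6, 1.4]
finger_gap: 0.0597
```

Request:
drive_tool --pt "0 0 0.15 0 55" --pt "0 0 0.3 0 55" --pt "0 0 0.3 0 55" --pt "0 0 0.3 0 55" --force 5

```text
time: 50.2
ee_pos: [0.5267, -0.1932, 0.0076]
ee_rot: [1.0, -0.02, 0.009, 0.007]
contact_force: [1.6, -1.1, 2.0]
finger_gap: 0.06
```

Request:
drive_tool --pt "0 0 0 0 74" --pt "0 0 0 0 76" --pt "0 0 0 0 76" --pt "0 0 -3 0 76" --pt "-0.1 -0.1 -8 0 76" --pt "-0.2 -0.2 -14 0 76" --pt "-0.3 -0.3 -20 0 76" --pt "-0.4 -0.4 -26 0 76" --pt "-0.4 -0.4 -26 0 76"

```text
time: 51.32
ee_pos: [0.5209, -0.1857, 0.2723]
ee_rot: [1.0, -0.02, 0.013, 0.008]
contact_force: [0.8, -0.2, -0.5]
finger_gap: 0.0665
```

Run:
```python
from h import *
np.set_printoptions(precision=4,suppress=True)
s=cam('side','s34.png');t=cam('top');crop(t,370,160,490,250,6,'t34.png')
xy=(.544,.383)
for n,c in(('side',s),('top',t)):
    m=getmask(n,c,xy,tol=25)
    if m is not None: print(n,fitbox([(c,m)],xy),m.sum())
plan(.56,.38,.3)
```

```text
side (array([0.5427, 0.3832, 0.0735]), np.float64(0.11835003855050119)) 434
top (array([0.5446, 0.3828, 0.2488]), np.float64(0.12917011304108084)) 395
t=51.52 p=[ 0.5172 -0.1849  0.2656] psi=-0.039 q1=0.41 q7=-1.43 gap=0.0672 tiltz=[ 0.014 -0.014 -1.   ] ROW [  2.09 -56.57  -4.15] 0
```

View pics/s34.png

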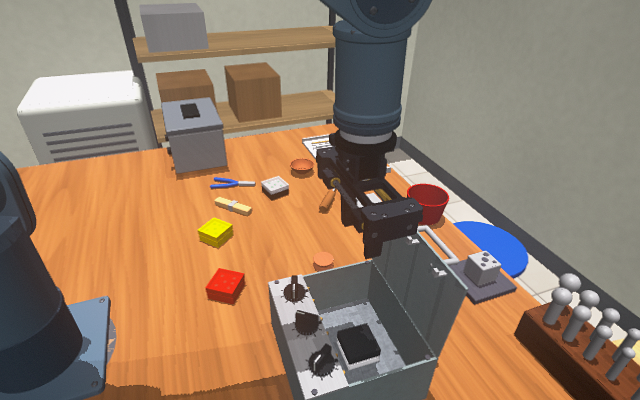

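View pics/t34.png

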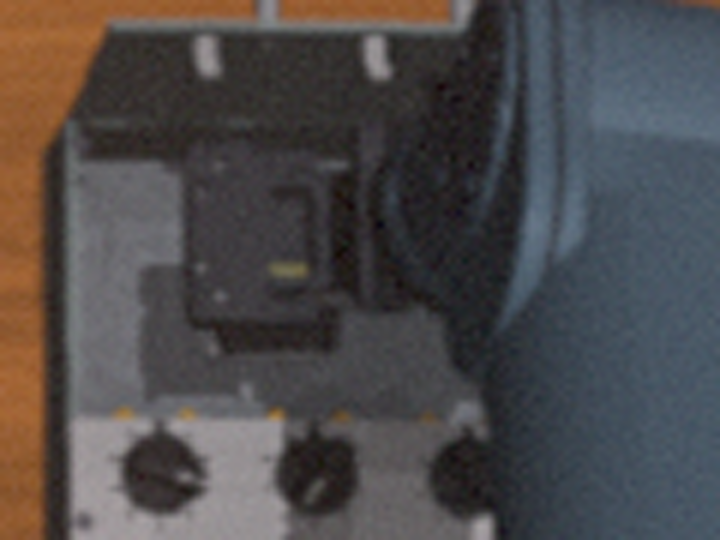

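Request:
drive_tool --pt "0.1 -6 0 0 90" --pt "0.2 -12 0 0 100" --pt "0.3 -18 1 -0.05 100" --pt "0.4 -24 2 -0.1 100" --pt "0.5 -30 4 -0.15 100" --pt "0.6 -36 6 -0.2 100" --pt "0.7 -42 8 -0.25 100" --pt "0.8 -48 10 -0.28 100" --pt "0.9 -54 12 -0.28 100" --pt "1 -57 13 -0.28 100"

```text
time: 52.78
ee_pos: [0.5488, 0.3853, 0.1246]
ee_rot: [0.993, 0.122, 0.004, 0.008]
contact_force: [0.5, 0.6, -0.6]
finger_gap: 0.0881
```

Run:
```python
from h import *
np.set_printoptions(precision=4,suppress=True)
t=cam('top');s=cam('side');crop(s,200,120,350,260,5,'s35.png')
xy=(.544,.383);m=getmask('side',s,xy,tol=25)
if m is not None: print(fitbox([(s,m)],xy),m.sum())
plan(.5496,.3845,.0065,.244)
```

```text
t=52.92 p=[0.5492 0.3837 0.1252] psi=0.244 q1=-0.45 q7=-2.24 gap=0.0880 tiltz=[ 0.01  -0.015 -1.   ] ROW [-0.   -0.27 11.87] 0.0
```

View pics/s35.png

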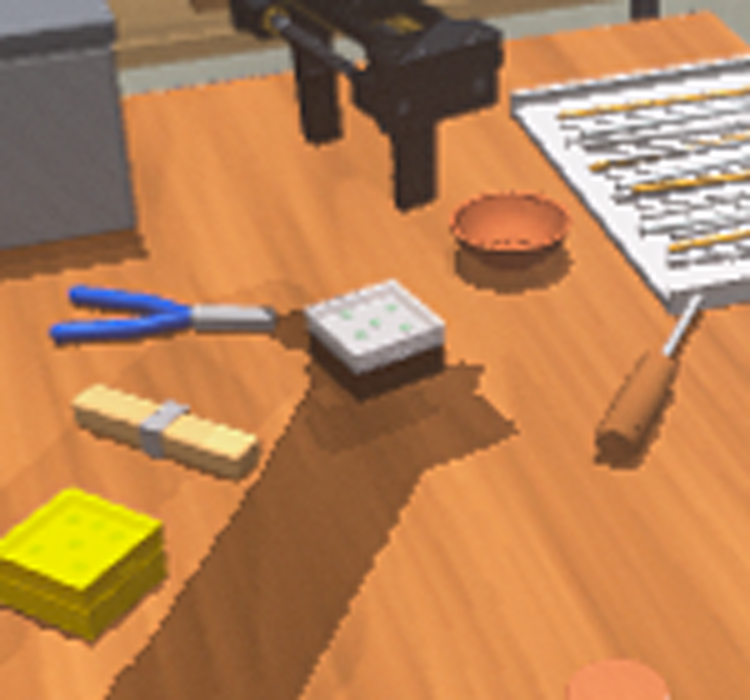

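Run:
```python
from h import *
np.set_printoptions(precision=4,suppress=True)
s=cam('side')
P=np.array([atz(s,(200+a/5,120+b/5),.034)[:2] for a,b in((307,322),(362,370),(445,330),(395,281))])
print(P,P.mean(0),[np.linalg.norm(P[i]-P[i-1]) for i in range(4)],np.arctan2(*(P[2]-P[1])[::-1]),np.arctan2(*(P[3]-P[0])[::-1]))
ce=P.mean(0);plan(ce[0]+.006*.97,ce[1]+.006*.242,.0065,.244)
```

```text
[[0.5053 0.3846]
 [0.5214 0.3248]
 [0.5779 0.349 ]
 [0.5666 0.4118]] [0.5428 0.3676] [np.float64(0.06705845924985522), np.float64(0.06187193227414354), np.float64(0.06146731281378597), np.float64(0.06381534435502818)] 0.40451486436688394 0.41849974904600606
t=52.98 p=[0.5504 0.3817 0.1261] psi=0.242 q1=-0.45 q7=-2.24 gap=0.0884 tiltz=[ 0.011 -0.016 -1.   ] ROW [-0.56  0.97 11.97] -0.002
```

Run:
```python
from h import *
np.set_printoptions(precision=4,suppress=True)
def lidrect(c,px,w=16,z=.034):
    u,v=map(int,px);im=c['img'][v-w:v+w,u-w:u+w].astype(int)
    m=((im[:,:,2]>.72*im[:,:,0])&(im.sum(2)>190)).astype(np.uint8)
    n,l,st,ce=cv2.connectedComponentsWithStats(m);k=l[w,w] or 1+np.argmax(st[1:,4])
    ys,xs=np.nonzero(l==k)
    P=np.array([atz(c,(u-w+a,v-w+b),z)[:2] for a,b in zip(xs,ys)])
    r=cv2.minAreaRect((P*1000).astype(np.float32));return P.mean(0),r,len(xs)
t=cam('top');s=cam('side')
print(lidrect(t,proj(t,[[.544,.383,.034]])[0]))
print(lidrect(s,proj(s,[[.544,.380,.034]])[0]))
crop(t,205,190,255,235,12,'t36.png')
```

```text
(array([0.5324, 0.3988]), ((547.3817749023438, 387.57208251953125), (98.72000885009766, 95.7561264038086), 88.36547088623047), 608)
(array([0.5407, 0.369 ]), ((540.9717407226562, 369.4603271484375), (69.46190643310547, 78.49888610839844), 14.034339904785156), 333)
```

View pics/t36.png

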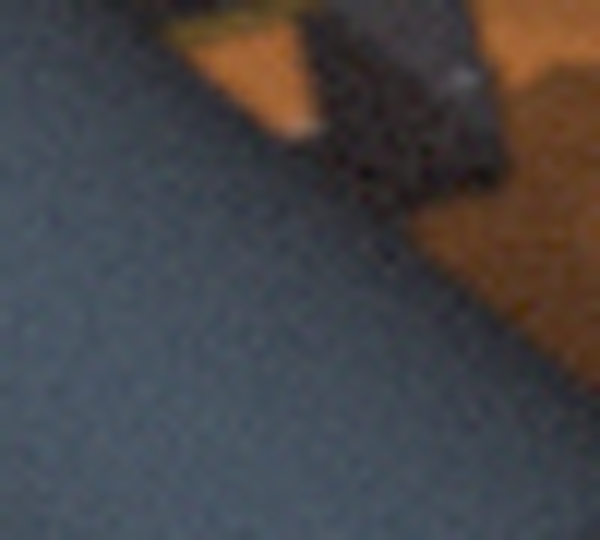

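Run:
```python
from h import *
np.set_printoptions(precision=4,suppress=True)
im=cv2.imread('pics/top0.png')[:,:,::-1];t=cam('top');s=cam('side')
im2=cv2.imread('pics/side0.png')[:,:,::-1]
for nm,I,c,u0,v0,xy in(('Bt',im,t,205,190,(.544,.383)),('Bs',im2,s,250,165,(.544,.383)),('At',im,t,292,215,(.4587,.112)),('As',im2,s,240,220,(.4587,.112))):
    sub=I[v0:v0+48,u0:u0+60].astype(int)
    m=((sub[:,:,2]>.75*sub[:,:,0])&(sub.sum(2)>(200 if nm[1]=='t' else 330))).astype(np.uint8)
    n,l,st,ce=cv2.connectedComponentsWithStats(m)
    pc=proj(c,[[xy[0],xy[1],.034]])[0]-[u0,v0]
    k=1+np.argmin(np.hypot(*(ce[1:]-pc).T)+1000*(st[1:,4]<50))
    ys,xs=np.nonzero(l==k);P=np.array([atz(c,(u0+a,v0+b),.034)[:2] for a,b in zip(xs,ys)])
    r=cv2.minAreaRect((P*1000).astype(np.float32));print(nm,P.mean(0),r,len(xs))
```

```text
Bt [0.5426 0.3784] ((542.921142578125, 378.1350402832031), (60.98097229003906, 62.217891693115234), 12.700905799865723) 392
Bs [0.5424 0.3717] ((543.6074829101562, 371.9176025390625), (63.155906677246094, 74.5850601196289), 14.034339904785156) 284
At [0.4576 0.1214] ((457.8724365234375, 121.41796875), (60.09467697143555, 60.56190872192383), 14.291581153869629) 400
As [0.4584 0.1159] ((458.7615051269531, 116.20327758789062), (61.74921417236328, 70.06018829345703), 14.890789031982422) 511
```

Run:
```python
from h import *
plan(.5487,.3797,.0065,.235)
```

```text
t=53.17 p=[0.5524 0.3805 0.1284] psi=0.238 q1=-0.45 q7=-2.24 gap=0.0880 tiltz=[ 0.014 -0.015 -1.   ] ROW [-0.51 -0.22 12.18] 0.003
```

Request:
drive_tool --pt "-0.3 -0.1 4 0 100" --pt "-0.5 -0.2 8 0 100" --pt "-0.5 -0.2 11 0 100" --pt "-0.5 -0.2 12.1 0 100" --pt "-0.5 -0.2 12.1 0 100" --pt "-0.5 -0.2 12.1 0 100"

```text
time: 53.92
ee_pos: [0.5498, 0.38, 0.0089]
ee_rot: [0.993, 0.119, 0.007, 0.008]
contact_force: [-0.6, 0.1, 0.5]
finger_gap: 0.088
```

Run:
```python
from h import *
s=cam('side');crop(s,200,120,350,260,4,'s37.png')
plan(.5487,.3797,.0065,.235)
```

```text
t=53.98 p=[0.5498 0.3801 0.0089] psi=0.238 q1=-0.48 q7=-2.29 gap=0.0876 tiltz=[ 0.016 -0.013 -1.   ] ROW [-0.12  0.01  0.24] 0.003
```

View pics/s37.png

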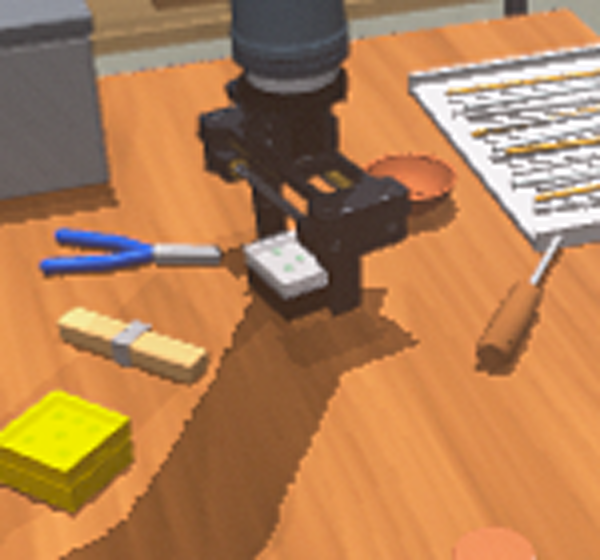

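Close, lift, and carry toward the strongbox's right wall (same route as before).

Request:
drive_tool --pt "-0.1 0 0.25 0 100" --pt "-0.1 0 0.25 0 55" --pt "-0.1 0 0.25 0 55" --pt "-0.1 0 0.25 0 55" --pt "-0.1 0 0.25 0 55" --pt "-0.1 0 0.25 0 55" --pt "-0.1 0 -4 0 55" --pt "-0.1 0 -10 0 55" --pt "-0.1 0 -16 0 55" --pt "-0.1 0 -21 0 55" --force 12

```text
time: 55.22
ee_pos: [0.5454, 0.3828, 0.2213]
ee_rot: [0.993, 0.119, 0.008, 0.007]
contact_force: [0.9, 0.6, -1.1]
finger_gap: 0.0601
```

Request:
drive_tool --pt "-1 5 0 0 55" --pt "-2 10 0 -0.1 55" --pt "-3 15 0 -0.25 55" --pt "-5 20 0 -0.4 55" --pt "-7 25 0 -0.55 55" --pt "-9 30 0 -0.7 55" --pt "-11 35 0 -0.85 55" --pt "-13 40 0 -1.0 55" --pt "-15 45 0 -1.15 55" --pt "-17 50 0 -1.29 55"

```text
time: 56.48
ee_pos: [0.4975, -0.1449, 0.2272]
ee_rot: [0.72, 0.694, 0.002, 0.011]
contact_force: [1.4, -0.2, -0.6]
finger_gap: 0.0599
```

Run:
```python
from h import *
s=cam('side','s38.png')
x=sbw(0.0,-.20,0);plan(x[0],x[1],.18,1.53)
```

```text
t=56.52 p=[ 0.4955 -0.1542  0.2266] psi=1.531 q1=0.68 q7=-0.07 gap=0.0598 tiltz=[ 0.015 -0.018 -1.   ] ROW [-23.63   0.85   5.08] 0.001
```

View pics/s38.png

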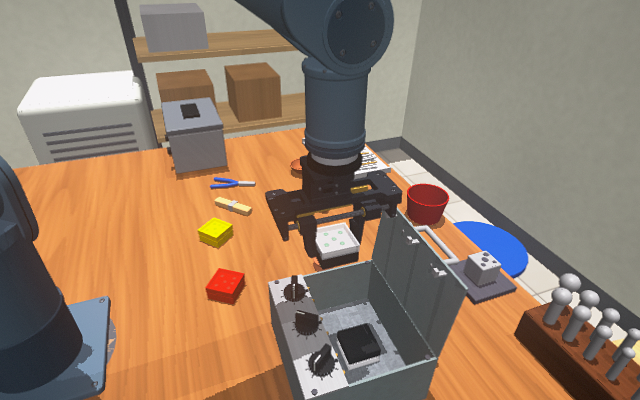

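Request:
drive_tool --pt "-6 0.2 0 0 55" --pt "-12 0.4 0 0 55" --pt "-18 0.6 0 0 55" --pt "-23.6 0.8 0 0 55" --pt "-23.6 0.8 4 0 55" --pt "-23.6 0.8 8 0 55" --pt "-23.6 0.8 9 0 55" --pt "-23.6 0.8 9 0 55"

```text
time: 57.52
ee_pos: [0.4956, -0.3916, 0.141]
ee_rot: [0.721, 0.693, -0.001, 0.011]
contact_force: [0.1, -1.0, -0.5]
finger_gap: 0.0601
```

```bash
cat >> h.py <<'E'
def tosb(P):
    c,s_=np.cos(SB[2]),np.sin(SB[2]);d=P[:2]-SB[:2];return np.array([c*d[0]+s_*d[1],-s_*d[0]+c*d[1]])
E
python3 - <<'E'
from h import *
t=cam('top');crop(t,420,180,540,270,6,'t39.png')
p=pose()[1];print(tosb(p),p[2],[ (u,tosb(atz(t,(420+u/6,180+205/6),p[2]+.0275))) for u in(390,400,410,420)])
x=sbw(0.0,-.133,0);plan(x[0],x[1],.1185,1.53)
E
```

```text
[ 0.00096863 -0.20041846] 0.14196166175870645 [(390, array([-0.000522 , -0.1597532])), (400, array([-0.00048452, -0.16427787])), (410, array([-0.00044707, -0.16880305])), (420, array([-0.00040966, -0.17332875]))]
t=57.58 p=[ 0.4962 -0.392   0.142 ] psi=1.531 q1=0.91 q7=0.28 gap=0.0600 tiltz=[ 0.016 -0.018 -1.   ] ROW [ 6.78 -0.14  2.22] 0.001
```

View pics/t39.png

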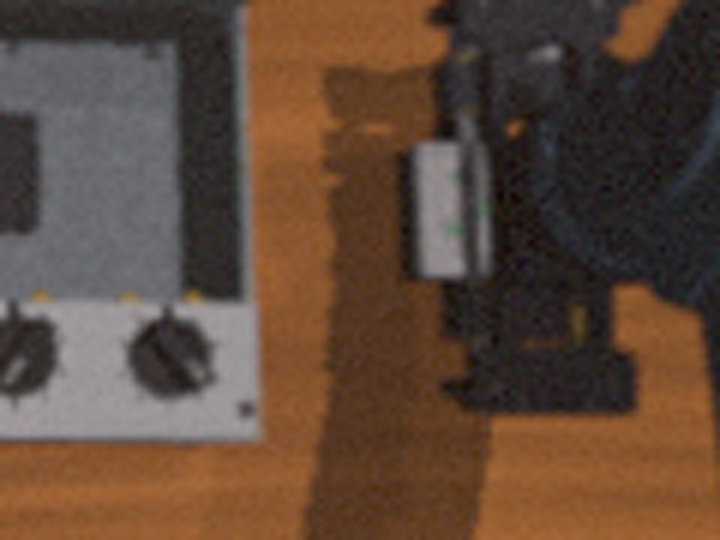

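Request:
drive_tool --pt "3 -0.1 0.5 0 55" --pt "6.38 -0.1 0.5 0 55" --pt "6.38 -0.1 1.6 0 55" --pt "6.38 -0.1 2.2 0 55" --pt "6.2 -0.1 2.55 0 55" --pt "6.02 -0.1 2.87 0 55" --pt "5.9 -0.1 3.25 0 55" --pt "5.84 -0.1 3.6 0 55" --pt "5.83 -0.1 3.97 0 55" --pt "5.85 -0.1 4.34 0 55" --force 8

```text
time: 58.82
ee_pos: [0.4983, -0.3342, 0.0973]
ee_rot: [0.721, 0.693, -0.0, 0.012]
contact_force: [-0.1, -0.7, -1.4]
finger_gap: 0.0601
```

Request:
drive_tool --pt "0.1 0 0.36 0 55" --pt "0.21 0 0.72 0 55" --pt "0.4 0 1.05 0 55" --pt "0.6 0 1.36 0 55" --pt "0.87 0 1.63 0 55" --pt "1.15 0 1.88 0 55" --pt "1.3 0 2.0 0 55" --pt "1.35 0 2.0 0 55" --pt "1.35 0 2.0 0 55"

```text
time: 59.95
ee_pos: [0.4993, -0.3261, 0.0782]
ee_rot: [0.722, 0.692, -0.002, 0.015]
contact_force: [-0.7, -9.9, 1.9]
finger_gap: 0.0597
```

Request:
drive_tool --pt "-0.3 0 -1 0 55" --pt "-0.3 0 -5 0 55" --pt "-0.3 0 -10 0 55" --pt "0 0 -12.4 0 55" --pt "2 0 -12.4 0 55" --pt "4.8 0 -12.4 0 55" --pt "4.8 0 -12.4 0 55" --force 10

```text
time: 60.82
ee_pos: [0.4988, -0.2705, 0.1996]
ee_rot: [0.72, 0.694, -0.002, 0.013]
contact_force: [0.3, -0.4, -0.7]
finger_gap: 0.0598
```

Run:
```python
from h import *
s=cam('side');crop(s,280,230,440,400,4,'s40.png')
print(tosb(pose()[1]));x=sbw(0.0,-.205,0);plan(x[0],x[1],.014,1.53);print(ctrl.get_obs()['contact_force'])
```

```text
[-0.00132868 -0.08103853]
t=60.88 p=[ 0.4986 -0.2726  0.1997] psi=1.531 q1=0.80 q7=0.12 gap=0.0600 tiltz=[ 0.016 -0.023 -1.   ] ROW [-11.98  -0.19  18.84] 0.001
[ 0.45930991 -0.08846855 -0.84415707]
```

View pics/s40.png

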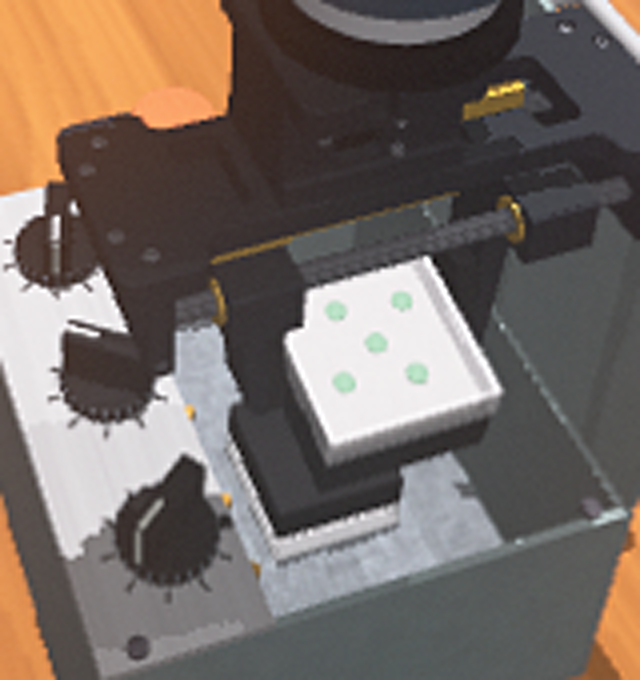

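Request:
drive_tool --pt "-5 0 0 0 55" --pt "-12 -0.2 0 0 55" --pt "-12.6 -0.2 5 0 55" --pt "-12.6 -0.2 10 0 55" --pt "-12.6 -0.2 14 0 55" --pt "-12.6 -0.2 16 0 55" --pt "-12.6 -0.2 17.5 0 55" --pt "-12.6 -0.2 18.7 0 55" --pt "-12.6 -0.2 19.2 0 55" --pt "-12.6 -0.2 19.2 0 55" --force 4

```text
time: 62.12
ee_pos: [0.495, -0.403, 0.0109]
ee_rot: [0.721, 0.693, -0.002, 0.014]
contact_force: [0.2, 0.7, -1.3]
finger_gap: 0.0605
```

Request:
drive_tool --pt "0 0 0 0 100" --pt "0 0 0 0 100" --pt "0 0 0 0 100"

```text
time: 62.5
ee_pos: [0.4953, -0.4032, 0.0113]
ee_rot: [0.721, 0.693, -0.002, 0.015]
contact_force: [-0.1, -0.6, 0.3]
finger_gap: 0.0869
```

Run:
```python
from h import *
t=cam('top');crop(t,420,180,540,270,6,'t41.png')
o,p,M,psi=pose();print(p,tosb(p),o['contact_force'],o['finger_gap'])
for u in(270,280,290,300,310,320): print(u,tosb(atz(t,(420+u/6,180+230/6),.034)))
```

```text
[ 0.49517564 -0.40317189  0.01121722] [ 0.00036931 -0.21161999] [ 0.41681652  0.47903906 -0.98402658] 0.08823025965462053
270 [ 0.00082377 -0.14797165]
280 [ 0.00086616 -0.15300609]
290 [ 0.00090848 -0.15804091]
300 [ 0.00095075 -0.16307612]
310 [ 0.00099297 -0.16811174]
320 [ 0.00103512 -0.17314777]
```

View pics/t41.png

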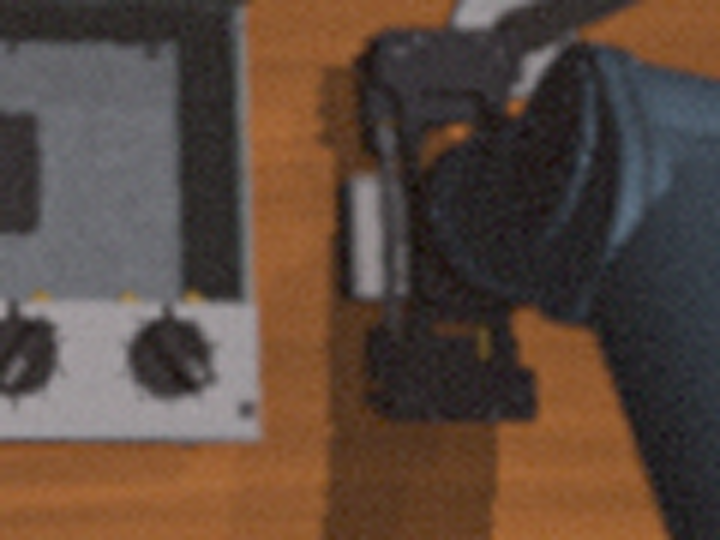

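Request:
drive_tool --pt "-0.7 0 0 0 100" --pt "-1.3 0 0.45 0 100" --pt "-1.3 0 0.45 0 55" --pt "-1.3 0 0.45 0 55" --pt "-1.3 0 0.45 0 55" --pt "-1.3 0 0.45 0 55" --pt "-1.3 0 -4 0 55" --pt "-1.3 0 -9 0 55" --pt "-1.3 0 -13 0 55" --pt "-1.3 0 -13 0 55" --force 8

```text
time: 63.8
ee_pos: [0.4943, -0.4141, 0.145]
ee_rot: [0.721, 0.693, -0.002, 0.018]
contact_force: [-0.3, -0.4, -0.4]
finger_gap: 0.0598
```

Run:
```python
from h import *
t=cam('top');crop(t,420,180,540,270,6,'t42.png')
p=pose()[1];print(tosb(p),p[2],[ (u,tosb(atz(t,(420+u/6,180+205/6),p[2]+.0275))) for u in(410,420,430,440,450)])
x=sbw(0.0,-.140,0);plan(x[0],x[1],.1185,1.53)
```

```text
[-0.00143242 -0.22196211] 0.1425872006844098 [(410, array([-0.0005141 , -0.16857113])), (420, array([-0.00047672, -0.17309441])), (430, array([-0.00043937, -0.17761824])), (440, array([-0.00040205, -0.18214261])), (450, array([-0.00036478, -0.18666754]))]
t=63.85 p=[ 0.493  -0.4134  0.1426] psi=1.531 q1=0.93 q7=0.31 gap=0.0601 tiltz=[ 0.019 -0.025 -1.   ] ROW [8.25 0.1  2.21] 0.001
```

View pics/t42.png

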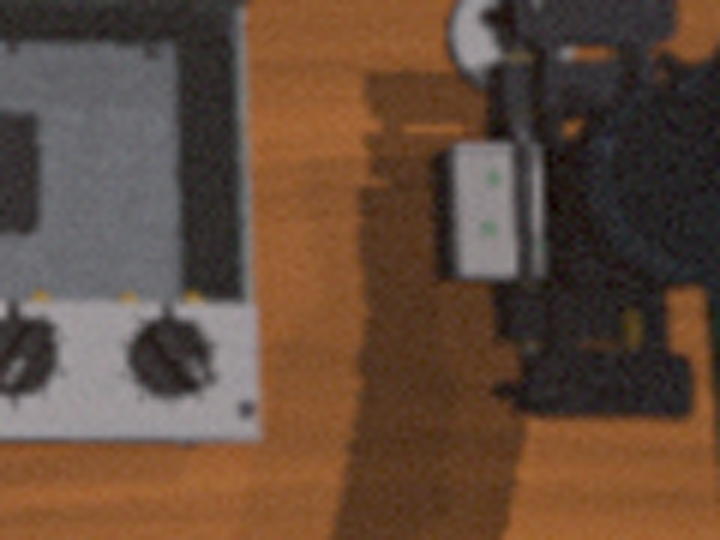

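Request:
drive_tool --pt "5 0.1 0.5 0 55" --pt "8.25 0.1 0.8 0 55" --pt "8.25 0.1 1.6 0 55" --pt "8.25 0.1 2.2 0 55" --pt "8.05 0.1 2.55 0 55" --pt "7.9 0.1 2.95 0 55" --pt "7.8 0.1 3.35 0 55" --pt "7.75 0.1 3.75 0 55" --pt "7.77 0.1 4.15 0 55" --pt "7.82 0.1 4.55 0 55" --force 6

```text
time: 65.1
ee_pos: [0.4979, -0.3367, 0.095]
ee_rot: [0.721, 0.693, -0.002, 0.016]
contact_force: [-1.0, -0.5, 1.4]
finger_gap: 0.06
```

Run:
```python
from h import *
t=cam('top');crop(t,410,190,530,280,6,'t43.png')
o,p,M,psi=pose();print(tosb(p),p[2],o['contact_force'])
x=sbw(0.0,-.131,0);plan(x[0],x[1],.0755,1.53)
```

```text
[ 0.00045646 -0.14490945] 0.09459591072560206 [ 0.31318021 -1.81732646 -0.14699606]
t=65.15 p=[ 0.4979 -0.3365  0.0946] psi=1.531 q1=0.83 q7=0.15 gap=0.0601 tiltz=[ 0.019 -0.025 -1.   ] ROW [ 1.44 -0.08  1.87] 0.001
```

View pics/t43.png

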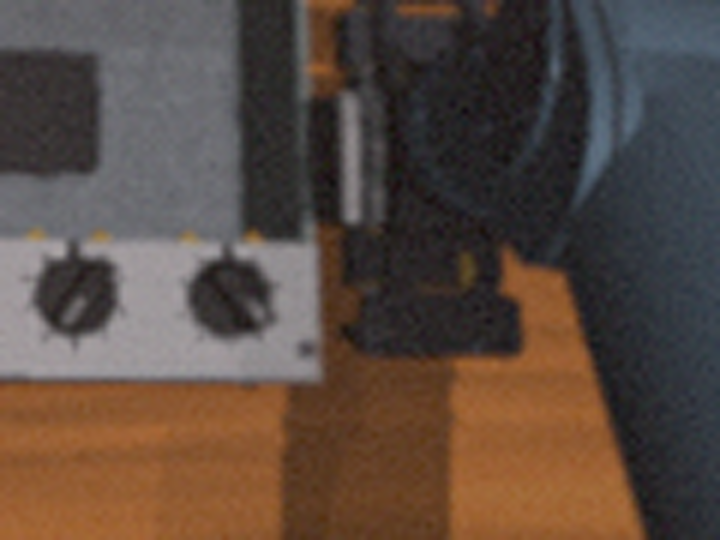

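Request:
drive_tool --pt "0.1 0 0.38 0 55" --pt "0.27 0 0.76 0 55" --pt "0.48 0 1.1 0 55" --pt "0.73 0 1.43 0 55" --pt "1.03 0 1.7 0 55" --pt "1.35 0 1.95 0 55" --pt "1.5 0 2.0 0 55" --pt "1.55 0 2.0 0 55" --pt "1.55 0 2.0 0 55"

```text
time: 66.28
ee_pos: [0.4987, -0.3219, 0.0741]
ee_rot: [0.721, 0.693, -0.002, 0.016]
contact_force: [1.3, -3.8, -1.6]
finger_gap: 0.0595
```

Request:
drive_tool --pt "-0.3 0 -1 0 55" --pt "-0.3 0 -5 0 55" --pt "-0.3 0 -10 0 55" --pt "0 0 -12.4 0 55" --pt "2 0 -12.4 0 55" --pt "4.8 0 -12.4 0 55" --pt "4.8 0 -12.4 0 55" --force 10

```text
time: 67.15
ee_pos: [0.4979, -0.2661, 0.1955]
ee_rot: [0.719, 0.695, -0.002, 0.014]
contact_force: [-0.1, 0.3, 0.4]
finger_gap: 0.0601
```

Run:
```python
from h import *
s=cam('side');crop(s,280,230,440,400,4,'s44.png')
p=pose()[1];print(tosb(p));x=sbw(0.0,-.205,0);plan(x[0],x[1],.014,1.53);x=sbw(0.002,-.080,0);plan(x[0],x[1],.12,1.53)
```

```text
[-0.00240787 -0.07663676]
t=67.20 p=[ 0.4977 -0.2682  0.1956] psi=1.534 q1=0.80 q7=0.11 gap=0.0600 tiltz=[ 0.016 -0.024 -1.   ] ROW [-12.41  -0.11  18.46] 0.004
t=67.20 p=[ 0.4977 -0.2682  0.1956] psi=1.534 q1=0.80 q7=0.11 gap=0.0600 tiltz=[ 0.016 -0.024 -1.   ] ROW [-0.16  0.31  7.58] 0.004
```

View pics/s44.png

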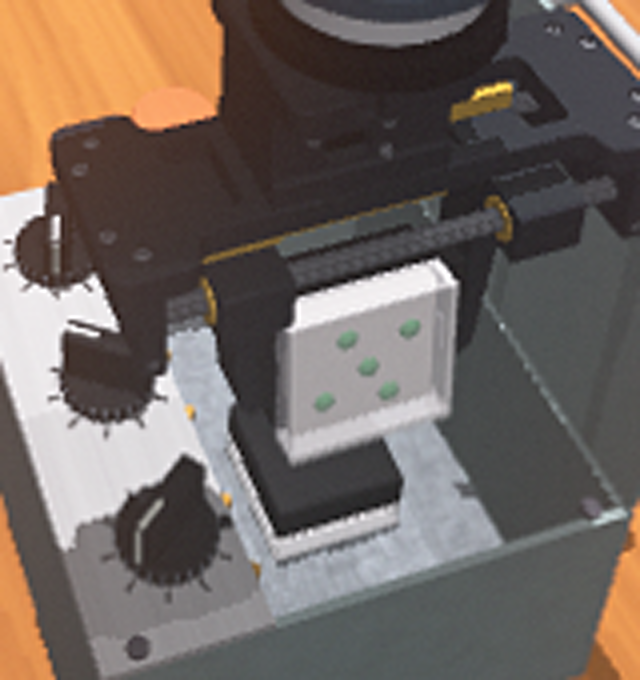

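Request:
drive_tool --pt "-5 0 0 0 55" --pt "-12.4 -0.1 0 0 55" --pt "-12.4 -0.1 5 0 55" --pt "-12.4 -0.1 10 0 55" --pt "-12.4 -0.1 15 0 55" --pt "-12.4 -0.1 17 0 55" --pt "-12.4 -0.1 18 0 55" --pt "-12.4 -0.1 18.5 0 55" --pt "-12.4 -0.1 18.8 0 55" --pt "-12.4 -0.1 18.8 0 55" --force 6

```text
time: 68.45
ee_pos: [0.4963, -0.3985, 0.013]
ee_rot: [0.72, 0.694, -0.003, 0.016]
contact_force: [-1.1, -2.4, 3.5]
finger_gap: 0.0602
```

Request:
drive_tool --pt "0 0 0 0 78" --pt "0 0 0 0 78" --pt "0 0 0 0 78" --pt "0 0 -0.7 0 78" --pt "0 0 -1.3 0 78" --pt "0 0 -1.3 0 78" --pt "0 0 -1.3 0 55" --pt "0 0 -1.3 0 55" --pt "0 0 -1.3 0 55" --pt "0 0 -1.3 0 55"

```text
time: 69.7
ee_pos: [0.496, -0.3982, 0.0261]
ee_rot: [0.72, 0.694, -0.003, 0.016]
contact_force: [-0.0, 0.9, 2.1]
finger_gap: 0.0602
```

Request:
drive_tool --pt "0 0 0 0 55" --pt "0 0 -4 0 55" --pt "0 0 -9 0 55" --pt "0 0 -14.5 0 55" --pt "4 0 -14.5 0 55" --pt "8 0 -14.5 0 55" --pt "12 0 -14.5 0 55" --pt "12 0 -13.5 0 55" --pt "12 0 -13.5 0 55" --force 10

```text
time: 70.82
ee_pos: [0.4971, -0.2752, 0.1568]
ee_rot: [0.72, 0.694, -0.003, 0.016]
contact_force: [0.4, -1.0, -1.0]
finger_gap: 0.0602
```

Run:
```python
from h import *
s=cam('side');crop(s,280,230,440,400,4,'s45.png')
p=pose()[1];print(tosb(p));x=sbw(0.002,-.080,0);plan(x[0],x[1],.122,1.53)
```

```text
[-0.00246671 -0.08424381]
t=70.88 p=[ 0.4973 -0.2758  0.1572] psi=1.532 q1=0.78 q7=0.09 gap=0.0603 tiltz=[ 0.017 -0.027 -0.999] ROW [0.52 0.38 3.52] 0.002
```

View pics/s45.png

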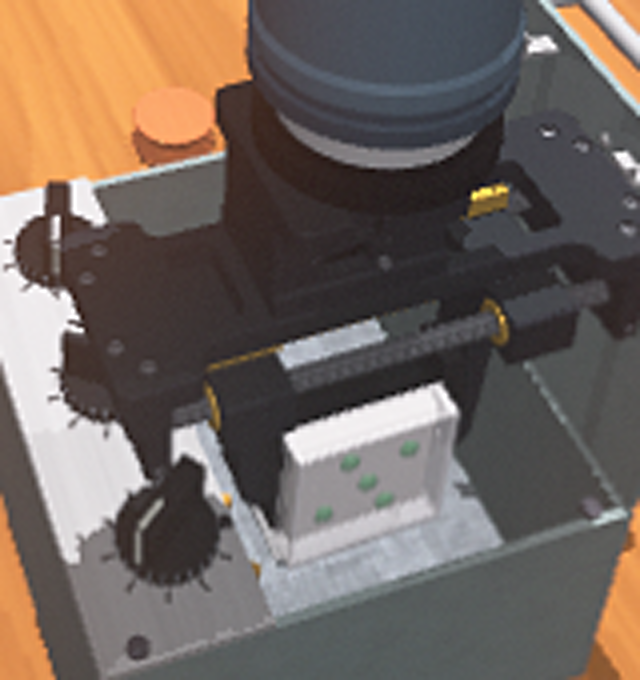

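Request:
drive_tool --pt "0.5 0.4 2 0 55" --pt "0.5 0.4 3.5 0 55" --pt "0.5 0.4 3.5 0 55" --pt "-0.1 0.4 3.5 0 55" --pt "-0.75 0.4 3.5 0 55" --pt "-1.1 0.4 3.45 0 55" --pt "-1.5 0.4 3.35 0 55" --pt "-1.9 0.4 3.25 0 55" --pt "-2.35 0.4 3.2 0 55" --pt "-2.35 0.4 3.2 0 55" --force 8

```text
time: 72.12
ee_pos: [0.5016, -0.3012, 0.1266]
ee_rot: [0.721, 0.693, -0.003, 0.017]
contact_force: [1.3, 0.6, 3.6]
finger_gap: 0.06
```

Request:
drive_tool --pt "-0.4 0 0 0 55" --pt "-0.83 0 0.05 0 55" --pt "-1.2 0 0.2 0 55" --pt "-1.6 0 0.35 0 55" --pt "-1.95 0 0.55 0 55" --pt "-2.3 0 0.8 0 55" --pt "-2.6 0 1.1 0 55" --pt "-2.8 0 1.45 0 55" --pt "-2.8 0 1.5 0 55" --pt "-2.8 0 1.5 0 55"

```text
time: 73.38
ee_pos: [0.5007, -0.3301, 0.1123]
ee_rot: [0.721, 0.693, -0.003, 0.017]
contact_force: [0.7, -1.5, 0.2]
finger_gap: 0.06
```

Run:
```python
from h import *
s=cam('side');crop(s,280,250,440,400,4,'s46.png');crop(cam('top'),410,190,530,280,6,'t46.png')
o,p,M,psi=pose();print(p,tosb(p),o['contact_force'])
```

```text
[ 0.50075361 -0.32988611  0.11235082] [ 0.00307092 -0.13817191] [-0.78804959  0.4572938  -0.01453797]
```

View pics/t46.png

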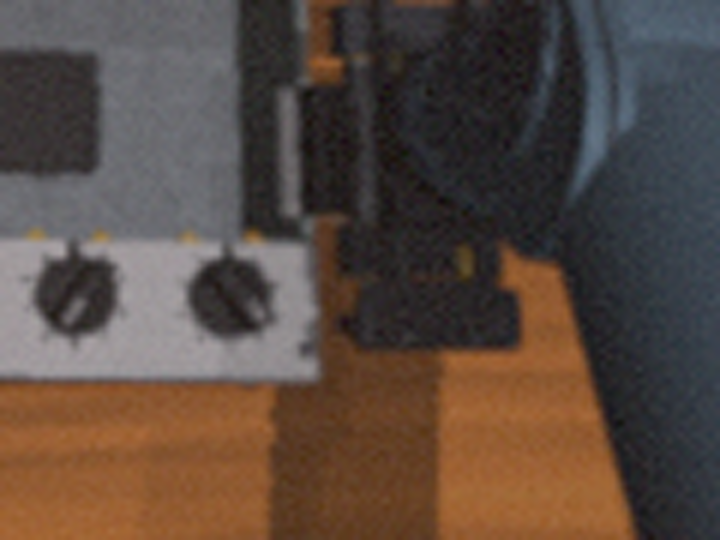

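Run:
```python
from h import *
np.set_printoptions(precision=4,suppress=True)
t=cam('top');I=t['img'].astype(int)
p=pose()[1]
for u in(276,279,300):
    for z in(.112,.126,.146): print(u,z,tosb(atz(t,(410+u/6,190+150/6),z)))
m=(I.sum(2)<190).astype(np.uint8)
q=proj(t,[sbw(.034,0,.04)])[0];print(q)
n,l,st,ce=cv2.connectedComponentsWithStats(m);k=l[int(q[1]),int(q[0])];print(st[k],ce[k])
ys,xs=np.nonzero(l==k);P=np.array([tosb(atz(t,(a,b),.04)) for a,b in zip(xs,ys)]);print(cv2.minAreaRect((P*1000).astype(np.float32)),P.mean(0))
crop(t,385,175,450,235,10,'t47.png')
x=sbw(0.022,0,0);plan(x[0],x[1],.23,-.039)
```

```text
276 0.112 [ 0.0026 -0.098 ]
276 0.126 [ 0.0011 -0.0939]
276 0.146 [-0.001 -0.088]
279 0.112 [ 0.0026 -0.0994]
279 0.126 [ 0.0011 -0.0953]
279 0.146 [-0.001  -0.0893]
300 0.112 [ 0.0027 -0.1094]
300 0.126 [ 0.0012 -0.1051]
300 0.146 [-0.0009 -0.099 ]
[416.1599 206.7847]
[405 199  21  20 392] [415.398  208.5051]
((28.836109161376953, 3.329385757446289), (57.76618957519531, 61.34083557128906), 0.4774159789085388) [0.0288 0.0024]
t=73.53 p=[ 0.5008 -0.3298  0.1123] psi=1.532 q1=0.82 q7=0.14 gap=0.0602 tiltz=[ 0.019 -0.029 -0.999] ROW [ 13.47   2.14 -12.11] 1.571
```

View pics/t47.png

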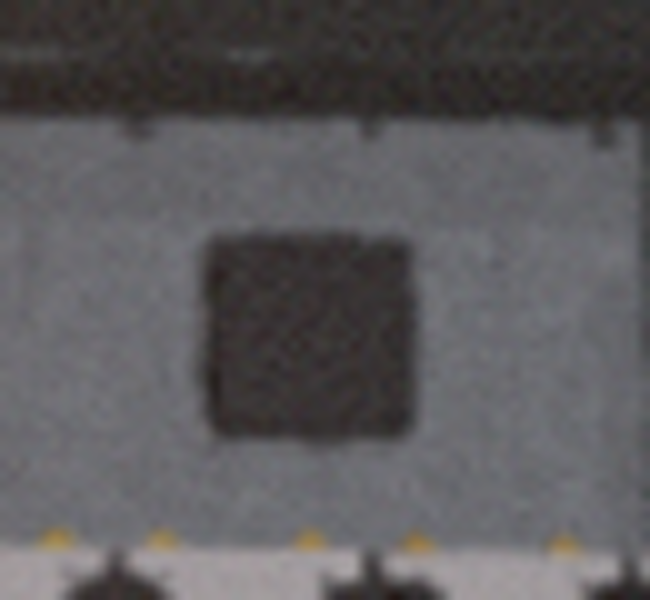

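Request:
drive_tool --pt "0 0 -3 0 55" --pt "0 0 -8 0 55" --pt "1 0 -12 0.18 55" --pt "3 0 -12 0.36 55" --pt "5 0 -12 0.54 55" --pt "7 0 -12 0.72 55" --pt "9 0.5 -12 0.9 55" --pt "11 1 -12 1.08 55" --pt "13.5 1.5 -12 1.26 55" --pt "13.5 2 -12 1.44 55" --force 12

```text
time: 74.78
ee_pos: [0.524, -0.1893, 0.2287]
ee_rot: [0.999, 0.045, 0.009, 0.014]
contact_force: [0.2, 0.5, -0.9]
finger_gap: 0.0603
```

Request:
drive_tool --pt "0 0 0 0.13 55" --pt "0 0 0 0.13 55" --pt "0 0 0 0.13 55"

```text
time: 75.15
ee_pos: [0.5238, -0.1892, 0.2286]
ee_rot: [1.0, -0.019, 0.009, 0.013]
contact_force: [0.6, -0.3, -0.8]
finger_gap: 0.0599
```

Run:
```python
from h import *
s=cam('side');crop(s,290,180,440,370,4,'s48.png')
x=sbw(0.0205,0,0);plan(x[0],x[1],.046,-.039)
```

```text
t=75.20 p=[ 0.5239 -0.1894  0.2286] psi=-0.038 q1=0.43 q7=-1.47 gap=0.0603 tiltz=[ 0.019 -0.027 -0.999] ROW [-0.37 -0.17 18.26] 0.001
```

View pics/s48.png

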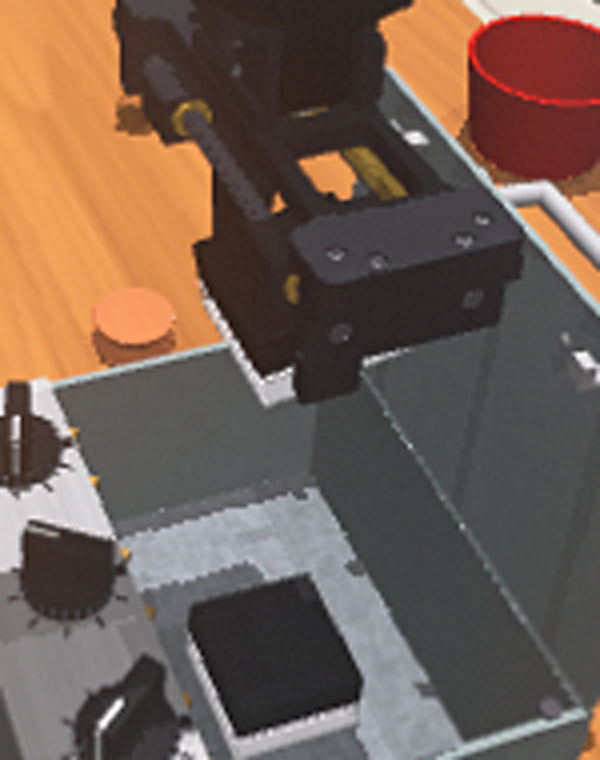

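Request:
drive_tool --pt "0 0 5 0 55" --pt "-0.1 -0.1 10 0 55" --pt "-0.2 -0.15 14 0 55" --pt "-0.3 -0.15 16.5 0 55" --pt "-0.35 -0.15 17.6 0 55" --pt "-0.35 -0.15 18.1 0 55" --pt "-0.35 -0.15 18.3 0 55" --pt "-0.35 -0.15 18.5 0 55" --pt "-0.35 -0.15 18.65 0 55" --pt "-0.35 -0.15 18.65 0 55" --force 6

```text
time: 76.45
ee_pos: [0.5255, -0.1931, 0.0431]
ee_rot: [1.0, -0.019, 0.011, 0.014]
contact_force: [1.9, -0.3, 5.1]
finger_gap: 0.0601
```

Request:
drive_tool --pt "0 0 0 0 74" --pt "0 0 0 0 76" --pt "0 0 0 0 76" --pt "0.1 0.1 -3 0 76" --pt "0.2 0.2 -8 0 76" --pt "0.3 0.3 -14 0 76" --pt "0.4 0.5 -20 0 76" --pt "0.5 0.7 -26 0 40" --pt "0.5 0.7 -28 0 20" --pt "0.5 0.7 -28 0 20"

```text
time: 77.7
ee_pos: [0.5247, -0.1927, 0.3245]
ee_rot: [1.0, -0.019, 0.012, 0.014]
contact_force: [-0.5, -0.4, -0.2]
finger_gap: 0.0391
```

Run:
```python
from h import *
s=cam('side');crop(s,250,180,450,370,4,'s49.png');crop(cam('top'),370,160,490,250,6,'t49.png')
# handle at release TCP (.6606,-.1991,.2173)
plan(.6605,-.199,.32,1.527);plan(.6605,-.199,.32,-1.61)
```

```text
t=77.80 p=[ 0.5233 -0.1924  0.3218] psi=-0.038 q1=0.46 q7=-1.43 gap=0.0311 tiltz=[ 0.02  -0.027 -0.999] ROW [13.73  0.13  0.47] -1.565
t=77.80 p=[ 0.5233 -0.1924  0.3218] psi=-0.038 q1=0.46 q7=-1.43 gap=0.0311 tiltz=[ 0.02  -0.027 -0.999] ROW [13.73  0.13  0.47] 1.572
```

View pics/s49.png

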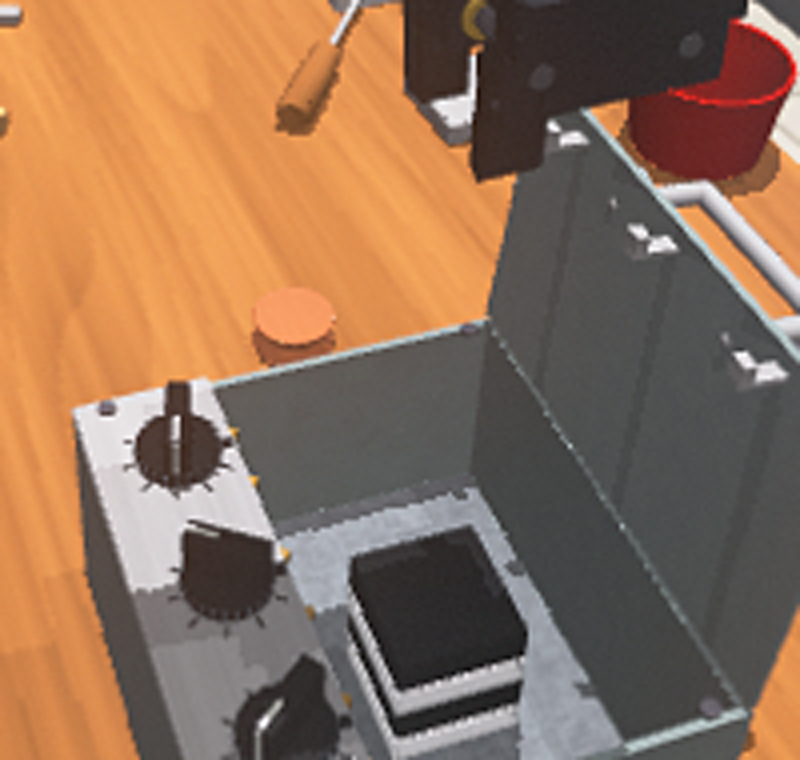

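Request:
drive_tool --pt "3 0 -1 -0.18 28" --pt "6 0 -1 -0.36 28" --pt "9 0 -1 -0.54 28" --pt "12 0 -1 -0.72 28" --pt "13.7 0.1 -1 -0.9 28" --pt "13.7 0.1 -1 -1.08 28" --pt "13.7 0.1 -1 -1.26 28" --pt "13.7 0.1 -1 -1.44 28" --pt "13.7 0.1 -1 -1.565 28" --pt "13.7 0.1 -1 -1.565 28"

```text
time: 79.05
ee_pos: [0.6592, -0.1982, 0.3322]
ee_rot: [0.723, 0.691, -0.003, 0.015]
contact_force: [-1.1, -0.2, 0.3]
finger_gap: 0.0246
```

Run:
```python
from h import *
s=cam('side');crop(s,330,150,520,300,4,'s50.png')
plan(.6606,-.1991,.2173,1.527)
```

```text
t=79.10 p=[ 0.6594 -0.1982  0.3326] psi=1.524 q1=0.54 q7=-0.03 gap=0.0245 tiltz=[ 0.017 -0.026 -1.   ] ROW [ 0.21 -0.08 11.53] -0.003
```

View pics/s50.png

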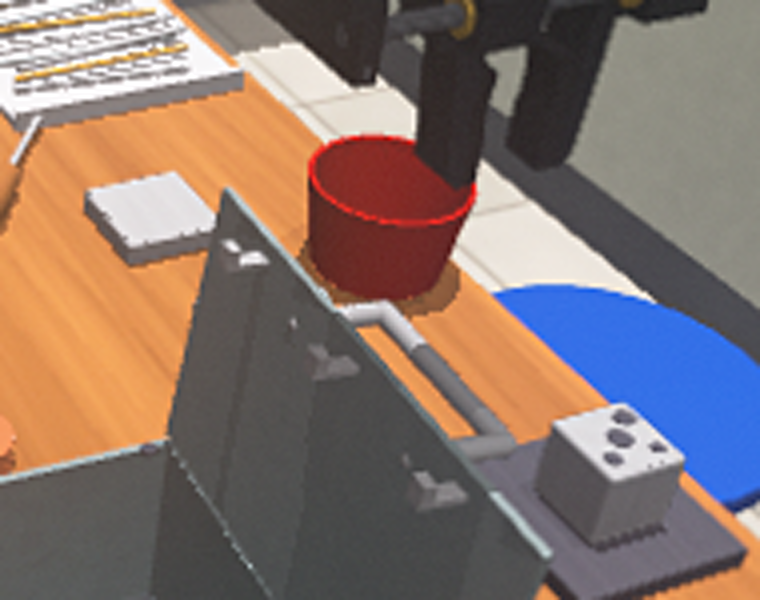

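Request:
drive_tool --pt "0.2 -0.1 4 0 28" --pt "0.2 -0.1 8 0 28" --pt "0.2 -0.1 11 0 28" --pt "0.2 -0.1 11.5 0 28" --pt "0.2 -0.1 11.5 0 28" --pt "0.2 -0.1 11.5 0 0" --pt "0.2 -0.1 11.5 0 0" --pt "0.2 -0.1 11.5 0 0" --pt "0.2 -0.1 11.5 0 0" --force 20

```text
time: 80.22
ee_pos: [0.6613, -0.1993, 0.2191]
ee_rot: [0.723, 0.69, -0.002, 0.016]
contact_force: [0.5, 0.1, 6.0]
finger_gap: 0.0093
```

Request:
drive_tool --pt "0 -0.8 -0.17 0 0" --pt "0 -2.0 -0.55 0 0" --pt "0 -3.3 -0.84 0 0" --pt "0 -4.6 -0.97 0 0" --pt "0 -5.86 -0.99 0 0" --pt "0 -7.1 -0.87 0 0" --pt "0 -8.4 -0.64 0 0" --pt "0 -10.8 0.22 0 0" --pt "0 -13.0 1.55 0 0" --pt "0 -13.0 1.55 0 0"

```text
time: 81.47
ee_pos: [0.5284, -0.1935, 0.2002]
ee_rot: [0.723, 0.69, -0.004, 0.014]
contact_force: [-8.1, 1.0, 2.5]
finger_gap: 0.0088
```

Run:
```python
from h import *
s=cam('side');crop(s,250,200,450,370,4,'s51.png')
print(ctrl.get_obs()['contact_force']);plan(.4859,-.1914,.1382,1.53)
```

```text
[-9.2816993   1.74013422  5.27607487]
t=81.53 p=[ 0.5284 -0.1935  0.2002] psi=1.523 q1=0.67 q7=-0.06 gap=0.0091 tiltz=[ 0.012 -0.026 -1.   ] ROW [ 0.17 -4.34  6.14] -0.007
```

View pics/s51.png

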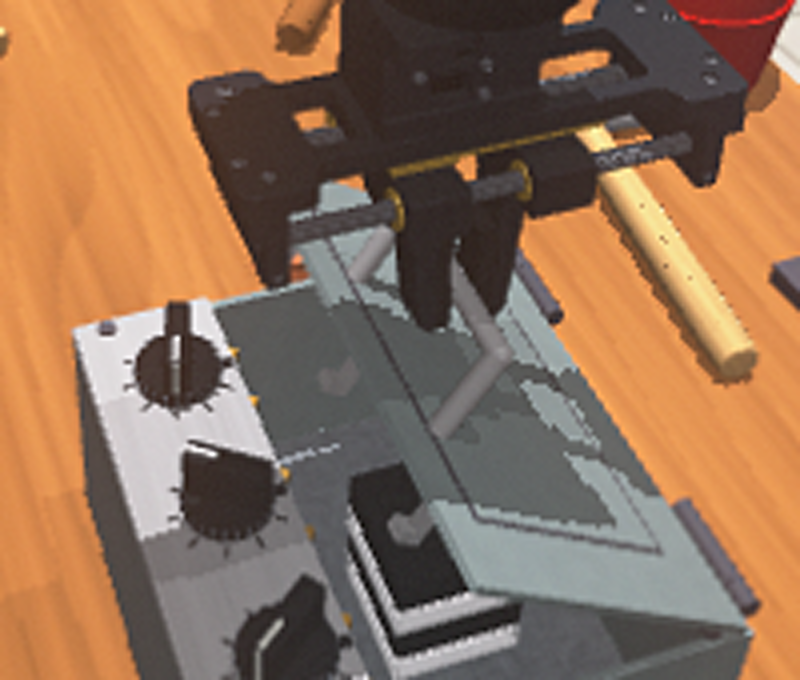

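Request:
drive_tool --pt "0 -1.0 0.85 0 0" --pt "0 -1.9 1.73 0 0" --pt "0 -2.7 2.73 0 0" --pt "0 -3.42 3.81 0 0" --pt "0 -4.02 4.95 0 0" --pt "0 -4.35 6.15 0 0" --pt "0 -4.4 6.5 0 0" --pt "0 -4.4 6.6 0 0" --pt "0 -4.4 6.6 0 0"

```text
time: 82.65
ee_pos: [0.486, -0.1932, 0.1346]
ee_rot: [0.723, 0.69, -0.004, 0.015]
contact_force: [-1.4, 3.6, 16.6]
finger_gap: 0.0081
```

Request:
drive_tool --pt "0 0 0 0 40" --pt "0 0 0 0 40" --pt "0 0 0 0 40" --pt "0 0 -3 0 40" --pt "0 0 -7 0 40" --pt "0 0 -7 0 40"

```text
time: 83.4
ee_pos: [0.4865, -0.1918, 0.2068]
ee_rot: [0.723, 0.69, -0.004, 0.017]
contact_force: [0.4, -0.6, -0.3]
finger_gap: 0.0354
```

Run:
```python
from h import *
s=cam('side');crop(s,250,220,450,400,4,'s52.png')
x=sbw(-.067,.072,0);plan(x[0],x[1],.17,1.217)
```

```text
t=83.45 p=[ 0.4853 -0.1917  0.2052] psi=1.523 q1=0.72 q7=-0.03 gap=0.0355 tiltz=[ 0.015 -0.028 -0.999] ROW [ 7.32 -5.04  3.23] 0.306
```

View pics/s52.png

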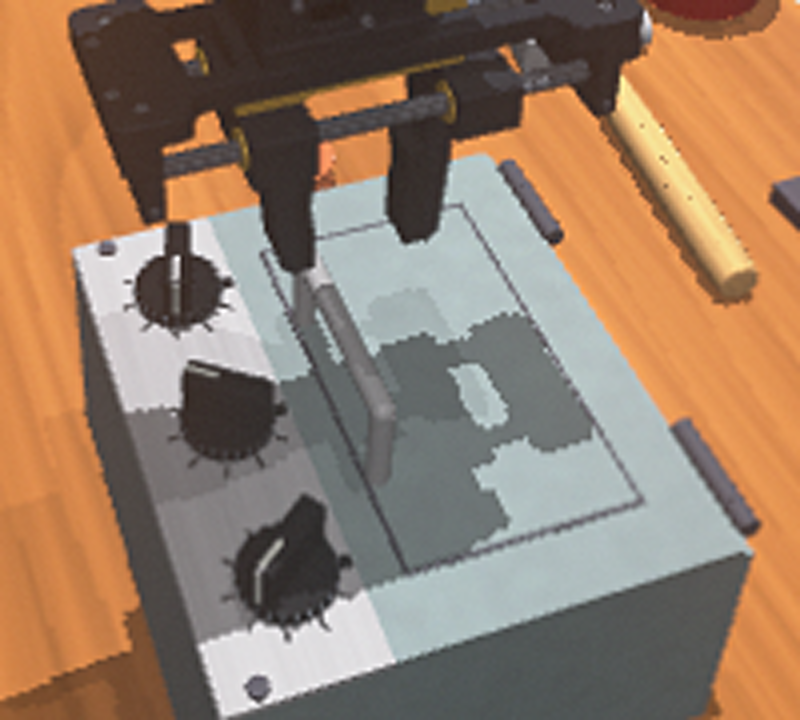

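Request:
drive_tool --pt "3 -2 0 0.15 40" --pt "7.3 -5.0 0 0.306 40" --pt "7.3 -5.0 2 0.306 40" --pt "7.3 -5.0 3.2 0.306 40" --pt "7.3 -5.0 3.2 0.306 40" --force 12

```text
time: 84.08
ee_pos: [0.4385, -0.1177, 0.169]
ee_rot: [0.82, 0.572, -0.003, 0.015]
contact_force: [-0.3, 0.2, -0.0]
finger_gap: 0.0352
```

Run:
```python
from h import *
x=sbw(-.067,.072,0);plan(x[0],x[1],.128,1.217)
```

```text
t=84.08 p=[ 0.4385 -0.1177  0.169 ] psi=1.217 q1=0.58 q7=-0.47 gap=0.0352 tiltz=[ 0.012 -0.028 -1.   ] ROW [ 0.16 -0.05  4.1 ] -0.0
```

Request:
drive_tool --pt "0.15 0 2 0 40" --pt "0.15 0 4.1 0 40" --pt "0.15 0 4.1 0 40" --pt "0.15 0 4.1 0 0" --pt "0.15 0 4.1 0 0" --pt "0.15 0 4.1 0 0" --pt "0.15 0 4.1 0 0" --force 12

```text
time: 84.95
ee_pos: [0.4405, -0.1177, 0.1287]
ee_rot: [0.82, 0.571, -0.002, 0.016]
contact_force: [1.8, -1.5, 3.0]
finger_gap: 0.0108
```

Request:
drive_tool --pt "0 0 0 0.18 0" --pt "0 0 0 0.36 0" --pt "0 0 0 0.54 0" --pt "0 0 0 0.72 0" --pt "0 0 0 0.9 0" --pt "0 0 0 1.08 0" --pt "0 0 0 1.25 0" --pt "0 0 0 1.25 0" --pt "0 0 0 1.25 0"

```text
time: 86.08
ee_pos: [0.4399, -0.1167, 0.1287]
ee_rot: [1.0, -0.015, 0.007, 0.013]
contact_force: [-3.1, 5.5, 6.1]
finger_gap: 0.0111
```

Request:
drive_tool --pt "0 0 0 0 40" --pt "0 0 0 0 40" --pt "0 0 0 0 40" --pt "0 0 -4 0 40" --pt "0 0 -9 0 40" --pt "-3 -5 -15 0 40" --pt "-3 -11 -18 0 40" --pt "-3 -17 -18 0 40" --pt "-3 -20 -18 0 40" --pt "-3 -20 -18 0 40"

```text
time: 87.32
ee_pos: [0.4134, 0.0923, 0.3033]
ee_rot: [1.0, -0.011, 0.007, 0.013]
contact_force: [0.4, -1.1, 0.4]
finger_gap: 0.0351
```

Run:
```python
from h import *
s=cam('side','s53.png');t=cam('top','t53.png')
a=s['img'][240:400,250:450,::-1];b=t['img'][165:265,370:475,::-1]
a=cv2.resize(a,None,fx=2.4,fy=2.4,interpolation=cv2.INTER_CUBIC);b=cv2.resize(b,(int(105*3.0),384))
cv2.imwrite('pics/f53.png',np.hstack([a,cv2.resize(b,(315,a.shape[0]))]))
o=ctrl.get_obs();print(o['time'],o['ee_pos'],o['finger_gap'])
```

```text
87.425 [0.41339025 0.08836674 0.30262972] 0.03530405352349788
```

View pics/f53.png

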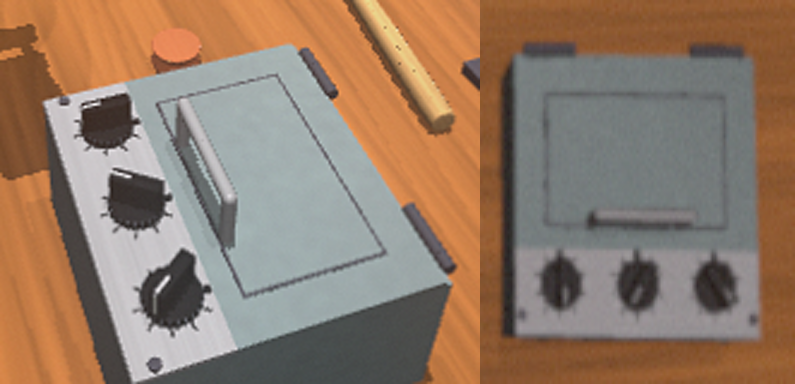

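```bash
python3 -c "
from bench import ctrl
print(ctrl.job_done(), ctrl.get_obs()['time'])"
```

```text
the job is handed in; nothing more can be done
the job is handed in; nothing more can be done
```

I handed the job in at about 87 s on the robot's clock. Two stone boxes were on the bench. Both now lie upside down in one pile on the strongbox floor, the lid is shut, and the left dial is off its code number.

**What I did**
- I set the dials to 3-6-4 and opened the lid to about 1.68 rad, worked out from the handle position.
- I turned each box over in the grip by tipping it against the strongbox's right wall, lid and base held together.
- I stacked them in the well, shut the lid and turned the left dial 1.25 rad off its number, from 3 to about 5.

**Last checks**
- **Pile:** before shutting the lid, the camera showed two closed boxes, black base up and clear lid down, stacked squarely.
- **Lid:** it looked flush in both cameras after I pressed it down with about 17 N.
- **Dials:** the side and top views put the left dial near 5.
- **Gripper:** raised clear and touching nothing.

**What went wrong or disagreed**
- **First box:** its first two attempts at the second tip slid over the rim, so I stood it on the bench and gripped it again.
- **Second box:** its first tip stopped at about 30°, and a regrip fixed it. I saw no lid open in any picture.
- **Position estimates:** my first mask fits of the box positions were 5 to 10 mm off, compared with outlining the lids from above.
- **Not measured:** I judged lid angle, dial values and box tilt from pictures and tool pose. I did not check afterwards that every bystander item was where it started, but I never steered at one.

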